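# Draw the top mounting plate off the stack and lay it in the row

## Task

Lift the steel weight off the two plates in the tray and set it aside upright, then slide the top plate along the tray until it clearly overhangs the tray's open front edge, take it by its overhanging end and lay it in the empty place on the low shelf, lined up with and in the same direction as the two plates already there. Finally stand the weight back upright on the plate that is left in the tray, roughly in the middle. Do not drop a plate, do not topple the weight, keep the lower plate in the tray, and leave the other plates and everything else on the bench where they are.

Things in the scene. Friction and masses are not known exactly. Their poses are not given: they have to be found in the camera images.
- tray: fixed dark steel tray, a solid block 124.5 mm long (x), 70 mm wide (y), floor 50 mm above the table. Rails 8 mm thick and 54 mm apart inside run along both long sides, tops 60 mm above the table; a back stop as high at the +x end, inner face at x = +58 mm. Plates lie lengthwise between the rails, where fingers cannot get beside them. Origin on the table under the stack's middle.
- tray_front (a point): middle of the tray's open front edge, 60.5 mm from the tray's origin in -x, 50 mm above the table. Only a 3 mm high lip here, which holds back the lower plate but not the top one. The front faces roughly the robot (yaw within 0.2 rad); the tray stands left or right of the middle, the shelf on the other side.
- top_plate: the upper of the two plates in the tray: bare aluminium plate, 110 x 50 x 4 mm, long along its x, with four dark 6.6 mm screw holes near its corners; about 60 g; origin at the centre of its underside. Its upper face starts 58 mm above the table, its front end about 5 mm behind the tray's front edge. Pressed from above with 15 to 20 N it follows the fingertips.
- lower_plate: the plate under it, on the tray floor behind the lip: bare aluminium plate, 110 x 50 x 4 mm, long along its x, with four dark 6.6 mm screw holes near its corners; about 60 g; origin at the centre of its underside. It stays.
- weight: plain steel holding-down weight of about 310 g standing on the top plate between the rails: a round foot 42 mm in diameter and 15 mm high with a round knob 26 mm in diameter above it, 50 mm high in all; origin at the centre of its underside, z up along its axis.
- shelf: fixed low black shelf, 90 mm deep (x), 250 mm wide (y), upper face 50 mm above the table; a strip 12 mm higher along its far edge, face at x = +45 mm. Three places side by side at y = -80, 0, +80 mm; a plate there lies along x, centre at x = -25 mm, so its end overhangs the front edge by 35 mm; plates 30 mm apart. Origin on the table under its centre; front faces the robot, yaw within 0.2 rad.
- empty_place: the empty one of the shelf's three places, seen as bare board with a thin grey liner; origin on the shelf's upper face, where the centre of the plate's underside belongs; x is the direction of the plate's length (either end first).
- row_plate_a: a plate already in the row on the shelf: bare aluminium plate, 110 x 50 x 4 mm, long along its x, with four dark 6.6 mm screw holes near its corners; about 60 g; origin at the centre of its underside.
- row_plate_b: another plate already in the row on the shelf: bare aluminium plate, 110 x 50 x 4 mm, long along its x, with four dark 6.6 mm screw holes near its corners; about 60 g; origin at the centre of its underside.
- mirror_mount: bystander, loose: round mirror on a post, black foot 44 mm in diameter, 106 mm tall; origin under its foot. Stands between the tray and the shelf.
- lens_mount: bystander, loose: round lens on a post, foot 44 mm in diameter, 91 mm tall; origin under its foot. Behind the tray and shelf.
- screw_tray: bystander, loose: open red screw box, 100 x 70 x 28 mm; origin under its centre. Behind the tray and shelf.
- driver: bystander, loose: screwdriver 160 mm long lying along its x, under 35 mm high; origin near its middle. Lies in front, near the robot.
- lens_cap: bystander, loose: black disc-shaped cap, 32 mm in diameter, 18 mm high; origin under its centre. In front, near the robot.
- fan: bystander, loose: flat square black fan, 40 x 40 x 10 mm; origin under its centre. At the left side.
- lens_tube: bystander, loose: short black tube, 32 mm in diameter, 25 mm high, standing; origin under its centre. At the right side. All other equipment is fixed and lies farther than 0.80 m ahead or 0.48 m to either side, under 0.14 m high.
There are look-alikes about, which are no part of the job. There is more than one size of the weight; the job needs the smallest. Leave any pink look-alike of the top_plate alone.

How it is judged:
By the outcome, as a careful person would: the job done as asked, in the order asked, and still so for the second after the job is handed in, with the robot touching nothing.
It also fails if it takes over 70 s, if anything falls off the work surface, if the arm or the gripper's body presses on something with over 40 N, if the wrist force passes 120 N, or if a joint passes its speed limit or range.

## Robot

A 6-joint arm with a two-finger parallel gripper is mounted at the origin on the work surface. World frame = base frame: x ahead of the robot, y to its left, z up, the work surface at z = 0. Lengths are in mm, angles in rad, forces in N, time in s.
With the tool pointing down it reaches from about 350 to 1000 mm from the base axis. Payload 7.1 kg.
Tool frame: the origin (TCP) lies at the centre of the arm's flange, where the gripper is bolted on; the fingertips stand 173 mm ahead of it and the grasp point (between the pads) lies 155 mm ahead of it; z points along the fingers, y is the direction in which the jaws open and shut (so a half turn about z gives the same grasp; the last joint's range is limited). The gripper opens to 85 mm and grips with 20 to 120 N. Pads are 22 mm wide; open, the fingers measure 114 mm over their backs; the gripper's body (76 mm by 85 mm) begins 54 mm behind the grasp point. The pads swing forward as they close: fully open they stand 13 mm farther back than shut.
Start: joints at [-1.253, 0.423, 1.63, -0, 1.089, -0.019], TCP at [206.56, -589.864, 404.719] pointing down, gripper open.
Joint ranges: [-3, 3], [-0.9, 2.11], [0.09, 2.58], [-1.31, 4.45], [0.11, 2.69], [-2.54, 2.54]. Speed limits (rad/s): [2.39, 2.39, 3.01, 3.14, 3.14, 3.14].

## Interface

Orientations are given as a rotation vector (axis times angle).
In Python, from plant import status, imaging, r gives the robot as it stands.
- The arm moves only by the shell command python3 -m pendant 'ROWS' [FORCE]. ROWS is JSON, a list that holds one entry, the list of rows, each a list of 7 numbers: the shift along the tool's x, y, z in cm, then the turn, a rotation vector about the tool's x, y, z in rad, then the opening, from 0 (shut) to 1 (fully open). In form: [[[x, y, z, ax, ay, az, hand], ...]]. A call has 1 to 20 rows; each row is the pose to reach, as a shift and turn from the pose commanded when the call began, along the tool's axes at that moment; what a row does not reach only later rows make up. A row lasts 1/12 s, in which the tool goes at most 41.7 mm and 7.16 degrees, less where a joint would pass 70% of its speed; a pose out of reach is approached as far as the arm can. A call with a gripper value outside its range is refused whole. The fingers move at their own pace and stop on an object; FORCE is the grip in N (left out, the last holds). Time passes only in rows, so rows that repeat a pose let the fingers close. It gives the time, the measured TCP pose, the force and the opening at its end, in the units of the state.
- status.state(): the state, without advancing time (a new reading comes with each control period).
- imaging.grab_frame(name): name is "side" or "top"; returns a dict with "img" (420x560x3 uint8, blue, green, red), "range_z" (420x560 float32, mm along the optical axis (not along the pixel's ray), 0 where there is no reading), "fov_y" (degrees; the focal length in pixels is half the picture's height over the tangent of half this angle, whatever the lens; pixels are square), "cx", "cy" (the principal point, pixels), "T" (4x4, takes a point from camera to world coordinates). Camera axes: x right, y down, z forward; pixel columns grow to the right and rows downward; lengths in mm; the calibration is good to about 2 mm. A picture is of the moment at which its call begins.
- r.close_job(): hands the job in, once; it reports no verdict.
The state is a dict: "t": time; "joint_pos": joint angles; "qd": joint speeds; "joint_torque": joint torques, N m; "ee_pos": TCP position; "eef_rot": TCP orientation; "ft_force": force on the tool from outside, world axes, zero at the start; "ft_torque": the same for the moment, N m; "grip_width": finger opening in mm.
Only numpy, scipy, OpenCV 4.12 (cv2) and the standard library are available. Lean on these libraries where they do the work, as an engineer would, in place of code of your own. Each camera call takes 0.05 s, during which the arm holds its last target.

## Working session

There is one attempt and no reset: what is moved stays moved. The work goes in short steps, Python scripts to look and compute and a shell command to move; the robot and the scene stay as the last step left them, time stands still between calls to the robot, and variables do not carry over. Pictures are saved under pics/ and viewed, and the job is handed in when it is done.

```bash
ls; mkdir -p pics; python3 - <<'E'
from plant import status, imaging, r
import cv2
print(status.state())
for n in("side","top"):
    f=imaging.grab_frame(n); cv2.imwrite(f"pics/{n}0.png",f["img"]); print(n,f["fov_y"],f["cx"],f["cy"],f["T"].round(3).tolist())
E
```

```text
pics
{'t': 0.0, 'joint_pos': array([-1.25303150e+00,  4.23832817e-01,  1.63073099e+00, -9.09902159e-06,
        1.08860126e+00, -1.90084170e-02]), 'qd': array([-0.00116724,  0.00047166,  0.00027636, -0.00147298, -0.00123818,
       -0.00021615]), 'joint_torque': array([-3.48655658e-04, -5.57374299e+01, -2.81746477e+01,  1.39935382e-04,
        7.43462937e-03, -1.16398010e-05]), 'ee_pos': array([ 206.45234088, -589.60174917,  403.93438528]), 'eef_rot': array([-3.09562647e+00, -5.26251973e-01,  3.79915734e-04]), 'ft_force': array([-0.62361023,  0.0823776 ,  0.19913012]), 'ft_torque': array([-0.05503797,  0.04357004,  0.01977585]), 'grip_width': 85.22091350053941}
side 55.04676655173174 285.05991980179135 212.66429259455367 [[0.939, -0.232, 0.254, 290.117], [-0.344, -0.658, 0.67, -647.186], [0.011, -0.717, -0.697, 729.88], [0.0, 0.0, 0.0, 1.0]]
top 54.24837007119188 283.7525372069066 205.66986244799958 [[0.038, -0.975, 0.217, 334.806], [-0.999, -0.038, 0.007, -8.534], [0.001, -0.217, -0.976, 1139.887], [0.0, 0.0, 0.0, 1.0]]
```

View pics/side0.png

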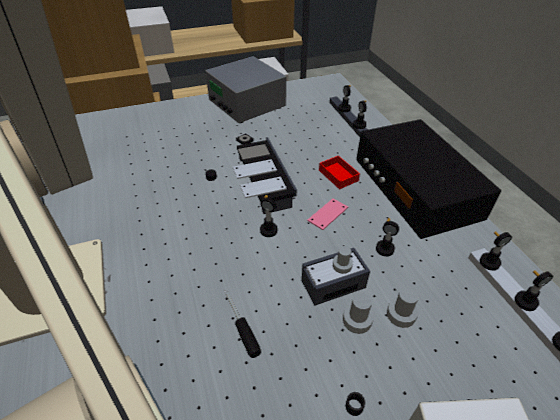

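View pics/top0.png

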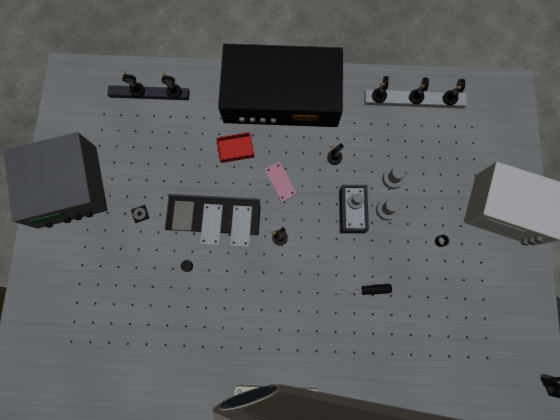

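Side view: tray with stacked plates and weight at (335,275), weight at (343,258); two larger weights at (358,313) and (404,308). The pink plate is at (328,213). The shelf's empty place is at (255,152) side and (183,215) top. 

Candidates (top picture): the weight could be (355,200) in the tray, (393,177) or (387,208) on the bench. I choose (355,200), the smallest and standing on the plates. The plate could be the tray plate (354,210), row plates (211,224)/(240,226) or pink (281,182). I choose the one in the tray. Close crops next.

```bash
cat > h.py <<'E'
import numpy as np, cv2
from plant import status, imaging, r
def grab(n,save=None):
    f=imaging.grab_frame(n)
    if save: cv2.imwrite(save,f["img"])
    return f
def foc(f): return f["img"].shape[0]/2/np.tan(np.radians(f["fov_y"])/2)
def cast(f,uv,z):
    uv=np.atleast_2d(np.asarray(uv,float)); k=foc(f)
    d=np.c_[(uv[:,0]-f["cx"])/k,(uv[:,1]-f["cy"])/k,np.ones(len(uv))]@f["T"][:3,:3].T
    o=f["T"][:3,3]
    return o+d*((z-o[2])/d[:,2])[:,None]
def proj(f,p):
    p=np.atleast_2d(np.asarray(p,float)); c=(p-f["T"][:3,3])@f["T"][:3,:3]
    k=foc(f); return np.c_[k*c[:,0]/c[:,2]+f["cx"],k*c[:,1]/c[:,2]+f["cy"]]
def cloud(f):
    Z=f["range_z"]; v,u=np.mgrid[:Z.shape[0],:Z.shape[1]]; k=foc(f)
    c=np.stack([(u-f["cx"])/k*Z,(v-f["cy"])/k*Z,Z],-1)
    return c@f["T"][:3,:3].T+f["T"][:3,3]
def crop(f,u0,v0,u1,v1,s,path):
    cv2.imwrite(path,cv2.resize(f["img"][v0:v1,u0:u1],None,fx=s,fy=s,interpolation=cv2.INTER_CUBIC))
E
python3 - <<'E'
from h import *
t=grab("top");s=grab("side")
np.savez("f0.npz",t=t["range_z"])
a=cv2.resize(t["img"][165:245,320:420],None,fx=6,fy=6,interpolation=cv2.INTER_CUBIC)
crop(t,320,165,420,245,6,"pics/tt.png"); crop(t,155,185,270,255,6,"pics/ts.png")
crop(s,290,235,430,335,5,"pics/st.png"); crop(s,225,130,305,240,5,"pics/ss.png")
for n,f in(("t",t),("s",s)):
    P=cloud(f); 
    print(n, (f["range_z"]>0).mean())
    for u,v in ([(354,222),(354,197),(211,224),(240,226),(183,215),(281,182),(300,250)] if n=="t" else [(320,272),(343,255),(254,170),(262,187),(255,152),(328,213),(300,250)]): print((u,v),P[v,u].round(1))
E
```

```text
t 0.9960246598639456
(354, 222) [ 537.7 -189.9   59.5]
(354, 197) [ 594.8 -181.9  106.5]
(211, 224) [518.8 193.4  52.5]
(240, 226) [515.7 114.7  56.6]
(183, 215) [541.8 272.7  45.8]
(281, 182) [657.9  10.8   0.8]
(300, 250) [463.7 -49.7   2.3]
s 0.9957525510204082
(320, 272) [ 542.1 -192.3   58.9]
(343, 255) [ 585.3 -200.5  105.6]
(254, 170) [514.  184.9  54.1]
(262, 187) [512.8 110.5  54.4]
(255, 152) [541.6 266.2  51.6]
(328, 213) [658.4  11.6   4.8]
(300, 250) [544.9 -78.6   2.3]
```

View pics/tt.png

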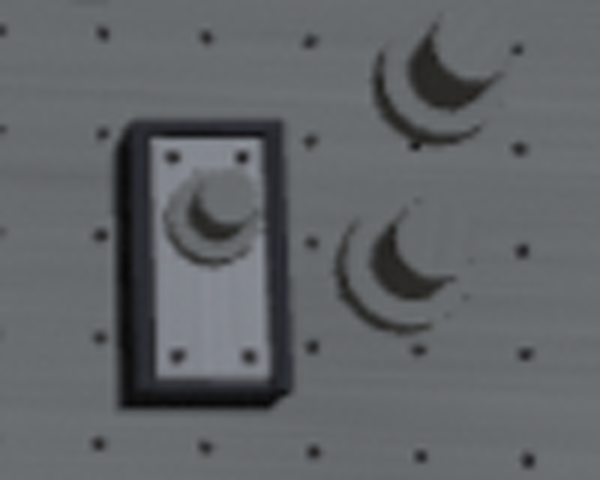

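View pics/ts.png

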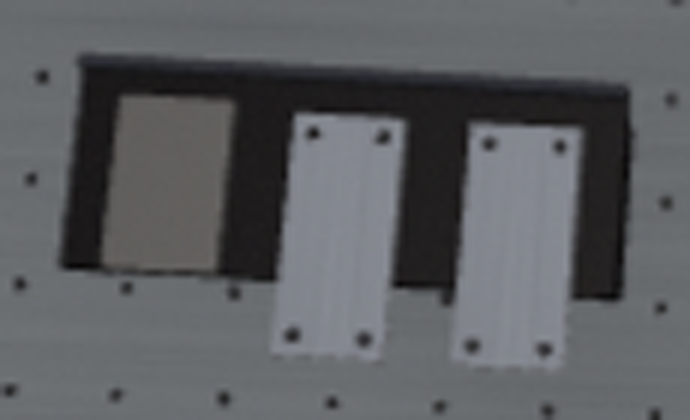

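View pics/st.png

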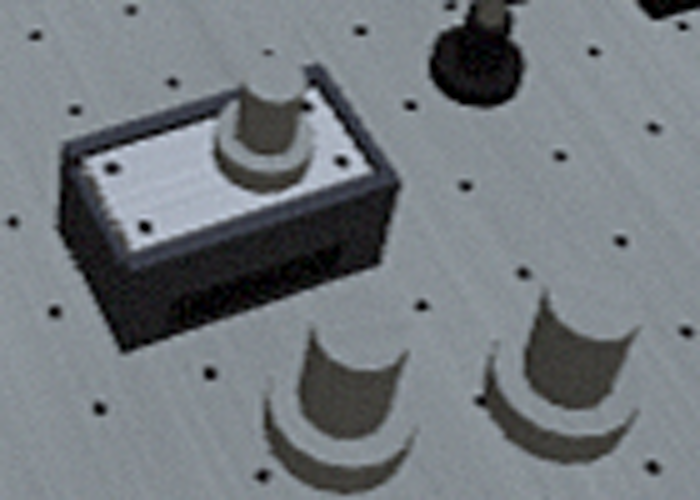

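View pics/ss.png

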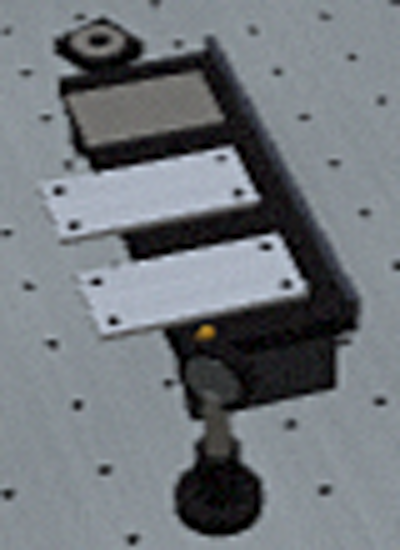

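The crops confirm the choice: the tray weight is clearly smaller than the two on the bench at crop (440,80) and (420,260). It stands behind the middle of the tray plate. The shelf's empty place is the leftmost, with the grey liner.

```bash
cat > meas.py <<'E'
from h import *
def quad(f,roi,z,thr=None):
    u0,v0,u1,v1=roi; S=8
    c=cv2.resize(f["img"][v0:v1,u0:u1],None,fx=S,fy=S,interpolation=cv2.INTER_CUBIC)
    g=cv2.cvtColor(c,cv2.COLOR_BGR2GRAY)
    b=c[...,0].astype(int)
    m=(b>thr).astype(np.uint8)
    n,l,st,_=cv2.connectedComponentsWithStats(m)
    i=1+st[1:,4].argmax(); cs,_=cv2.findContours((l==i).astype(np.uint8),cv2.RETR_EXTERNAL,cv2.CHAIN_APPROX_NONE)
    cc=max(cs,key=cv2.contourArea)[:,0,:]
    uv=(cc+.5)/S-.5+[u0,v0]
    P=cast(f,uv,z)[:,:2].astype(np.float32)
    return P,cv2.minAreaRect(P)
def show(f,roi,z,thr):
    P,R=quad(f,roi,z,thr); b=cv2.boxPoints(R)
    e=b[[1,2,3,0]]-b; L=np.linalg.norm(e,axis=1); d=e[L.argmax()]; d=d*np.sign(d[0])
    return np.round(R[0],1),np.round(R[1],1),round(float(np.arctan2(d[1],d[0])),4)
E
python3 - <<'E'
from meas import *
t=grab("top");s=grab("side")
for n,f,rois in(("t",t,dict(tray=(335,180,375,240),a=(198,198,226,250),b=(228,198,256,250))),("s",s,dict(tray=(300,245,372,300),a=(228,157,282,182),b=(236,173,292,204)))):
    for k,roi in rois.items():
        u0,v0,u1,v1=roi
        bl=f["img"][v0:v1,u0:u1,0]; print(n,k,np.percentile(bl,[5,50,75,90,98]))
        for th in(110,125,140): print(th,show(f,roi,58 if k=="tray" else 54,th))
E
```

```text
t tray [ 23. 108. 112. 141. 143.]
110 (array([ 578.4, -191.4]), array([109.4,  49.5]), 0.0306)
125 (array([ 578.6, -191.3]), array([108.1,  48.2]), 0.0326)
140 (array([ 556.6, -193.4]), array([59.7, 45. ]), 0.0555)
t a [ 28. 114. 142. 143. 144.]
110 (array([512.1, 191.2]), array([126. ,  74.5]), 0.0693)
125 (array([518.5, 193. ]), array([ 50.3, 109.5]), -0.033)
140 (array([519.8, 193.4]), array([ 46.6, 106. ]), -0.0162)
t b [ 30. 113. 142. 143. 144.]
110 (array([515.2, 116.6]), array([114.6,  60.4]), 0.0323)
125 (array([517.1, 113.3]), array([ 50.5, 109.8]), -0.0226)
140 (array([517.8, 113.4]), array([ 46.5, 106.7]), -0.0115)
s tray [ 15. 140. 151. 189. 199.]
110 (array([ 579.2, -200.1]), array([142.9, 164.3]), -0.3436)
125 (array([ 579.2, -200.1]), array([142.9, 164.3]), -0.3436)
140 (array([ 580.1, -200.4]), array([142.9, 162.5]), -0.3436)
s a [ 11. 150. 190. 195. 204.]
110 (array([508.6, 193.7]), array([108.6, 136.8]), -0.3357)
125 (array([508.5, 193.7]), array([108.6, 136.4]), -0.3357)
140 (array([508.3, 193.8]), array([108.6, 136.1]), -0.3357)
s b [  9. 143. 188. 194. 202.]
110 (array([507.3, 111.5]), array([121.3, 133.5]), -0.3369)
125 (array([507.1, 111.6]), array([121.3, 133.1]), -0.3369)
140 (array([506.9, 111.7]), array([121.3, 132.5]), -0.3369)
```

```bash
python3 - <<'E'
from meas import *
t=grab("top");s=grab("side")
for n,f,rois in(("t",t,dict(tray=(335,180,375,240),a=(198,198,226,250),b=(228,198,256,250),liner=(165,195,198,235))),("s",s,dict(tray=(300,245,372,300),a=(228,157,282,182),b=(236,173,292,204),liner=(232,140,275,163)))):
    for k,roi in rois.items():
        for th in((120,130,) if n=="t" else (165,172)) if k!="liner" else (60,75,90): print(n,k,th,show(f,roi,{"tray":58,"liner":50.5}.get(k,54),th))
for n,f in(("t",t),("s",s)):
    P=cloud(f)
    for nm,(x,y) in dict(w=(590,-185)).items():
        for lo,hi in((100,115),(68,79)):
            m=(abs(P[...,0]-x)<50)&(abs(P[...,1]-y)<45)&(P[...,2]>lo)&(P[...,2]<hi); q=P[m]
            print(n,nm,lo,m.sum(),q.mean(0).round(1),q.min(0).round(1),q.max(0).round(1))
            if m.sum()>5: print(np.round(cv2.minEnclosingCircle(q[:,:2].astype(np.float32)),1) if 0 else cv2.minEnclosingCircle(q[:,:2].astype(np.float32)))
E
```

```text
t tray 120 (array([ 578.5, -191.2]), array([108.3,  48.8]), 0.0349)
t tray 130 (array([ 578.7, -191.4]), array([107.4,  47.5]), 0.0314)
t a 120 (array([518.1, 192.9]), array([ 51.7, 110.3]), -0.0399)
t a 130 (array([518.7, 193.2]), array([ 49. , 108.6]), -0.0276)
t b 120 (array([516.9, 113.7]), array([ 51.5, 110.2]), -0.0141)
t b 130 (array([517.2, 114. ]), array([ 49.7, 108.6]), -0.0057)
t liner 60 (array([534.5, 274.2]), array([93.6, 89. ]), 0.0385)
t liner 75 (array([540.5, 272.9]), array([51.2, 78.9]), -0.0191)
t liner 90 (array([540.5, 272.9]), array([48.9, 77.2]), -0.0217)
s tray 165 (array([ 576.4, -191.7]), array([110.6,  49.4]), 0.0318)
s tray 172 (array([ 576.5, -191.7]), array([110.2,  49. ]), 0.0304)
s a 165 (array([516.9, 194.8]), array([ 51.2, 110.6]), -0.0299)
s a 172 (array([517.4, 193.8]), array([ 50. , 109.9]), -0.0449)
s b 165 (array([515.4, 114.4]), array([ 50.7, 111. ]), -0.0311)
s b 172 (array([515.7, 114.3]), array([ 49.9, 109.9]), -0.0244)
s liner 60 (array([532.2, 281.5]), array([114.2, 107.1]), 1.3144)
s liner 75 (array([532. , 281.5]), array([114.2, 106.6]), 1.3144)
s liner 90 (array([539.2, 273.1]), array([51.4, 79.3]), -0.0132)
t w 100 83 [ 593.8 -190.2  107.6] [ 581.8 -202.9  101.4] [ 606.1 -177.6  111.7]
((594.5223999023438, -190.5219268798828), 13.030531883239746)
t w 68 90 [ 588.6 -186.5   72.6] [ 573.1 -209.2   68.4] [ 614.6 -171.4   78.6]
((593.9580078125, -190.303466796875), 20.82712173461914)
s w 100 126 [ 592.3 -194.1  107. ] [ 580.5 -205.7  100.1] [ 605.4 -179.9  111. ]
((593.4010009765625, -192.75131225585938), 13.456840515136719)
s w 68 161 [ 588.6 -199.    73. ] [ 572.9 -213.3   68.2] [ 614.6 -171.2   78.8]
((593.2836303710938, -192.26678466796875), 21.315837860107422)
```

```bash
cat >> h.py <<'E'
from scipy.spatial.transform import Rotation as R
def plan(pos,head):
    "shift (cm, tool axes) and turn vector to reach pos with tool down, tool x at heading head"
    s=status.state(); R0=R.from_rotvec(s["eef_rot"]); 
    Rt=R.from_matrix(np.array([[np.cos(head),np.sin(head),0],[np.sin(head),-np.cos(head),0],[0,0,-1]]).astype(float))
    print("shift cm",(R0.inv().apply(np.array(pos)-s["ee_pos"])/10).round(2),"turn",(R0.inv()*Rt).as_rotvec().round(3),"| t",round(s["t"],2),"ee",s["ee_pos"].round(1),"F",s["ft_force"].round(1),"w",round(s["grip_width"],1),"tx",R0.as_matrix()[:,0].round(3),"tz",R0.as_matrix()[:,2].round(3))
E
python3 - <<'E'
from h import *
t=grab("top");P=cloud(t); 
H=(P[...,2]>12)&(P[...,0]>330)&(P[...,0]<760)&(abs(P[...,1])<400)
n,l,st,_=cv2.connectedComponentsWithStats(H.astype(np.uint8))
for i in range(1,n):
    if st[i,4]>12:
        q=P[l==i]; print(st[i,4],q.min(0).round(),q.max(0).round(),np.median(q,0).round())
plan([593.7,-191.4,330],.032)
E
```

```text
130 [335.  -9.  12.] [ 759.  199. 1140.] [723. 147.  24.]
134 [ 335. -155.   12.] [ 752.   -9. 1140.] [ 733. -138.   76.]
393 [ 335. -339.   12.] [ 709.   -9. 1140.] [ 672. -302.   39.]
1357 [ 335. -228.   12.] [ 643.   -9. 1140.] [ 575. -186.   58.]
3839 [335.  -9.  14.] [ 597.  319. 1140.] [540. 185.  52.]
392 [ 335. -318.   12.] [ 616.   -9. 1140.] [ 581. -282.   39.]
118 [335.  -9.  13.] [ 511.   29. 1140.] [493.   9.  98.]
109 [335.  -9.  12.] [ 423.  276. 1140.] [409. 259.  18.]
342 [ 335. -296.   12.] [ 380.   -9. 1140.] [ 363. -247.   22.]
shift cm [ 49.71 -24.81   7.47] turn [-0.     0.     0.305] | t 0.45 ee [ 206.6 -589.9  404.7] F [-0.1 -0.5  0.3] w 85.1 tx [ 0.944  0.33  -0.   ] tz [-0.  0. -1.]
```

```bash
python3 -m pendant '[[[49.7,-24.8,7.5,0,0,0.305,0.65],[49.7,-24.8,7.5,0,0,0.305,0.65],[49.7,-24.8,7.5,0,0,0.305,0.65],[49.7,-24.8,7.5,0,0,0.305,0.65],[49.7,-24.8,7.5,0,0,0.305,0.65],[49.7,-24.8,7.5,0,0,0.305,0.65],[49.7,-24.8,7.5,0,0,0.305,0.65],[49.7,-24.8,7.5,0,0,0.305,0.65],[49.7,-24.8,7.5,0,0,0.305,0.65],[49.7,-24.8,7.5,0,0,0.305,0.65],[49.7,-24.8,7.5,0,0,0.305,0.65],[49.7,-24.8,7.5,0,0,0.305,0.65],[49.7,-24.8,7.5,0,0,0.305,0.65],[49.7,-24.8,7.5,0,0,0.305,0.65],[49.7,-24.8,7.5,0,0,0.305,0.65],[49.7,-24.8,7.5,0,0,0.305,0.65],[49.7,-24.8,7.5,0,0,0.305,0.65],[49.7,-24.8,7.5,0,0,0.305,0.65]]]' 30
python3 - <<'E'
from h import *
plan([593.7,-191.4,252],.032)
s=grab("side","pics/side1.png")
E
```

```text
t: 1.95
ee_pos: [592.9, -192.5, 329.9]
eef_rot: [3.141, 0.048, -0.0]
ft_force: [-0.6, -0.5, -0.2]
grip_width: 55.2
shift cm [ 0.09 -0.11  7.79] turn [ 0.     0.    -0.001] | t 1.95 ee [ 592.9 -192.5  329.9] F [-0.6 -0.5 -0.2] w 55.2 tx [ 1.     0.031 -0.   ] tz [-0. -0. -1.]
```

View pics/side1.png

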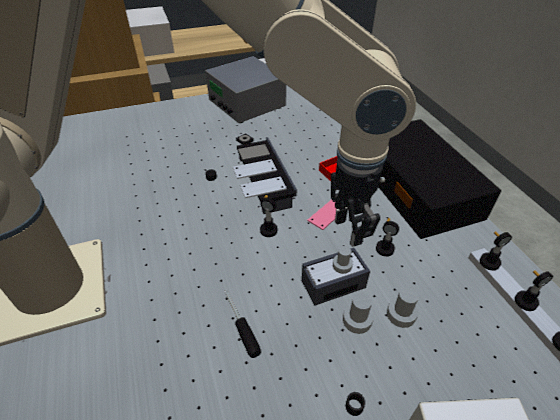

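The gripper hangs over the tray weight (fingertips at pixel (355,240), knob at (343,255)) and the surroundings are clear. Descend and grip next.

```bash
python3 -m pendant '[[[0.1,-0.1,2.5,0,0,0,0.65],[0.1,-0.1,5,0,0,0,0.65],[0.1,-0.1,6.5,0,0,0,0.65],[0.1,-0.1,7.8,0,0,0,0.65],[0.1,-0.1,7.8,0,0,0,0.65],[0.1,-0.1,7.8,0,0,0,0.1],[0.1,-0.1,7.8,0,0,0,0.1],[0.1,-0.1,7.8,0,0,0,0.1],[0.1,-0.1,7.8,0,0,0,0.1],[0.1,-0.1,7.8,0,0,0,0.1],[0.1,-0.1,7.8,0,0,0,0.1],[0.1,-0.1,7.8,0,0,0,0.1]]]' 40
python3 - <<'E'
from h import *
plan([593.7,-191.4,272],.032)
crop(grab("side"),270,180,430,300,5,"pics/side2.png")
E
```

```text
t: 3.0
ee_pos: [595.1, -190.9, 253.1]
eef_rot: [3.14, 0.05, 0.003]
ft_force: [-2.1, -2.5, 5.4]
grip_width: 24.5
shift cm [-0.14  0.05 -1.89] turn [ 0.001 -0.002 -0.   ] | t 3.0 ee [ 595.1 -190.9  253.1] F [-2.1 -2.5  5.4] w 24.5 tx [0.999 0.032 0.002] tz [ 0.002 -0.001 -1.   ]
```

View pics/side2.png

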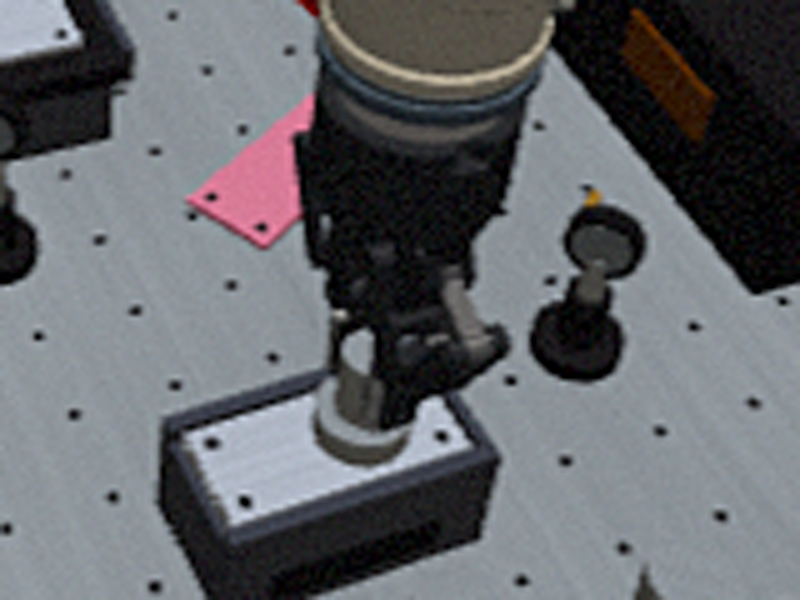

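The gripper has the knob (pixel (355,370) in the crop) and the weight is upright. Test lift.

```bash
python3 -m pendant '[[[0,0,-0.5,0,0,0,0.1],[0,0,-1,0,0,0,0.1],[0,0,-2,0,0,0,0.1],[0,0,-3,0,0,0,0.1],[0,0,-4,0,0,0,0.1],[0,0,-4,0,0,0,0.1]]]' 40
python3 - <<'E'
from h import *
plan([610,-100,300],.032)
crop(grab("side"),270,180,430,300,5,"pics/side3.png")
E
```

```text
t: 3.55
ee_pos: [595.5, -190.7, 294.6]
eef_rot: [3.14, 0.05, 0.006]
ft_force: [-0.0, 0.8, -2.9]
grip_width: 25.0
shift cm [ 1.74 -9.02 -0.55] turn [ 0.001 -0.004 -0.   ] | t 3.55 ee [ 595.5 -190.7  294.6] F [-0.   0.8 -2.9] w 25.0 tx [0.999 0.032 0.004] tz [ 0.004 -0.001 -1.   ]
```

View pics/side3.png

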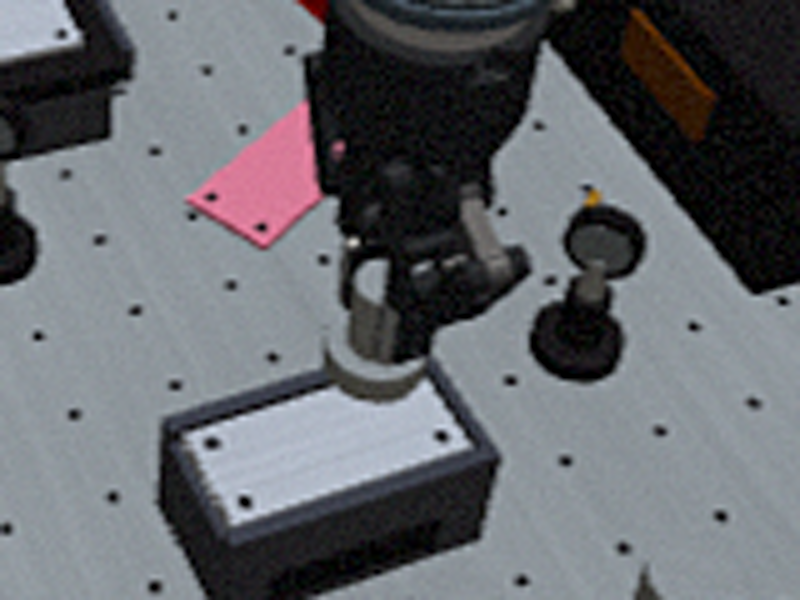

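```bash
python3 -m pendant '[[[0.6,-3,-0.5,0,0,0,0.1],[1.2,-6,-0.5,0,0,0,0.1],[1.7,-9,-0.5,0,0,0,0.1],[1.7,-9,-0.5,0,0,0,0.1],[1.7,-9,2.5,0,0,0,0.1],[1.7,-9,5,0,0,0,0.1],[1.7,-9,7,0,0,0,0.1],[1.7,-9,8.5,0,0,0,0.1],[1.7,-9,9.2,0,0,0,0.1],[1.7,-9,9.4,0,0,0,0.1],[1.7,-9,9.5,0,0,0,0.1],[1.7,-9,9.5,0,0,0,0.1]]]' 40
python3 - <<'E'
from h import *
plan([610,-100,196],.032)
crop(grab("side"),250,180,410,300,5,"pics/side4.png")
E
```

```text
t: 4.6
ee_pos: [609.2, -100.2, 197.4]
eef_rot: [3.141, 0.05, 0.002]
ft_force: [-0.1, -1.0, -3.0]
grip_width: 24.8
shift cm [ 0.08 -0.02  0.14] turn [ 0.    -0.001 -0.   ] | t 4.6 ee [ 609.2 -100.2  197.4] F [-0.1 -1.  -3. ] w 24.8 tx [0.999 0.032 0.001] tz [ 0.001 -0.    -1.   ]
```

View pics/side4.png

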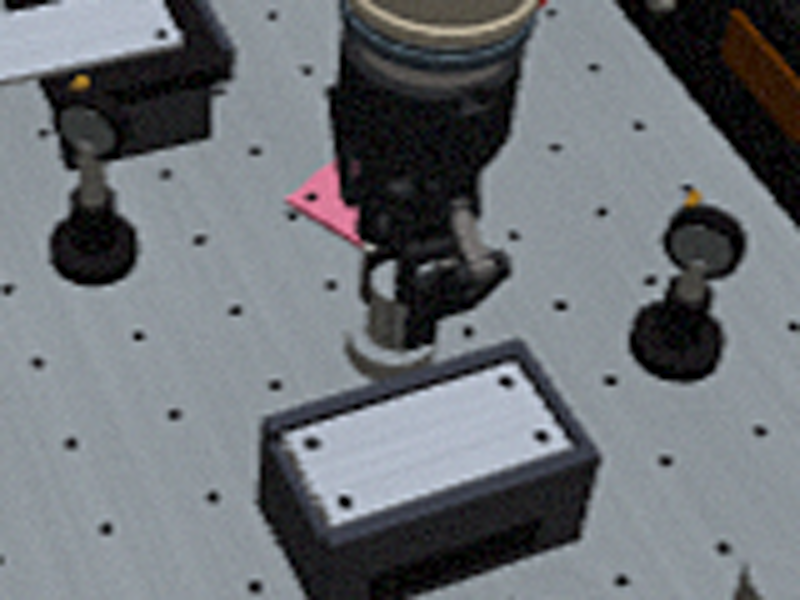

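```bash
python3 -m pendant '[[[0,0,0.1,0,0,0,0.1],[0,0,0.1,0,0,0,0.1],[0,0,0.2,0,0,0,0.1],[0,0,0.2,0,0,0,0.1]]]'; python3 -m pendant '[[[0,0,0.05,0,0,0,0.1],[0,0,0.05,0,0,0,0.1]]]'
```

```text
t: 4.98
ee_pos: [609.0, -100.1, 195.2]
eef_rot: [3.141, 0.05, 0.001]
ft_force: [-0.1, -0.3, -1.5]
grip_width: 24.7
t: 5.15
ee_pos: [609.0, -100.1, 195.1]
eef_rot: [3.141, 0.05, 0.001]
ft_force: [-1.7, 0.1, 5.4]
grip_width: 24.6
```

```bash
python3 -m pendant '[[[0,0,0,0,0,0,0.35],[0,0,0,0,0,0,0.45],[0,0,0,0,0,0,0.6],[0,0,0,0,0,0,0.6],[0,0,-2,0,0,0,0.6],[0,0,-5,0,0,0,0.6],[0,0,-9,0,0,0,0.6],[0,0,-12,0,0,0,0.6],[0,0,-12,0,0,0,0.6]]]'
python3 - <<'E'
from h import *
plan([582,-191.4,270],.032)
crop(grab("side"),250,180,410,300,5,"pics/side5.png")
t=grab("top"); crop(t,280,150,420,255,5,"pics/top5.png")
E
```

```text
t: 5.9
ee_pos: [611.0, -100.4, 320.8]
eef_rot: [3.139, 0.05, 0.016]
ft_force: [0.8, 0.0, 0.8]
grip_width: 51.0
shift cm [-3.24  8.99  5.07] turn [ 0.002 -0.01  -0.   ] | t 5.9 ee [ 611.  -100.4  320.8] F [0.8 0.  0.8] w 51.0 tx [0.999 0.032 0.01 ] tz [ 0.011 -0.002 -1.   ]
```

View pics/side5.png

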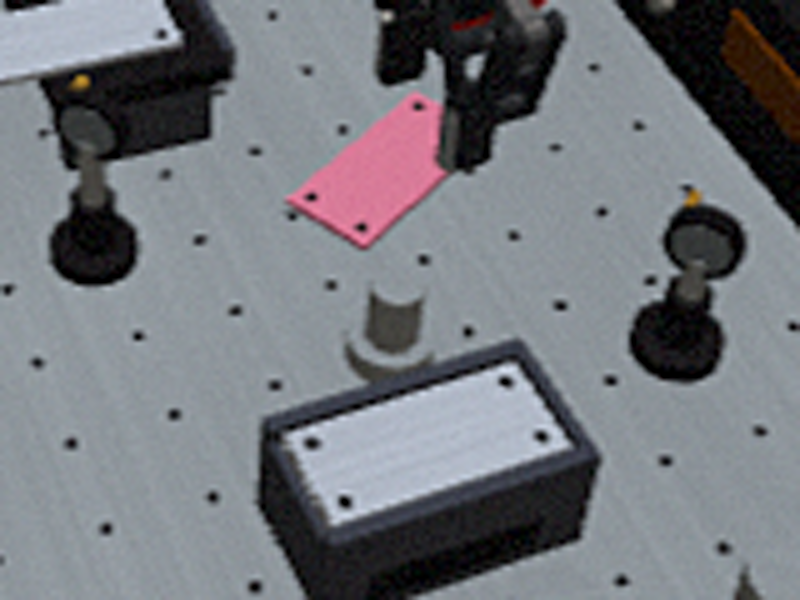

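The weight stands upright and free left of the tray (crop (395,330)), and the plate in the tray is clear. Next, move over the plate with the fingers shut.

```bash
python3 -m pendant '[[[-1,3,0,0,0,0,0],[-2,6,0,0,0,0,0],[-2.9,9,0,0,0,0,0],[-2.9,9,2,0,0,0,0],[-2.9,9,5,0,0,0,0],[-2.9,9,7,0,0,0,0],[-2.9,9,7,0,0,0,0],[-2.9,9,7,0,0,0,0]]]'
python3 - <<'E'
from meas import *
plan([585,-191.6,232],.032)
t=grab("top");s=grab("side")
print(show(s,(300,245,372,300),58,168))
crop(s,270,180,430,300,5,"pics/side6.png")
E
```

```text
t: 6.67
ee_pos: [581.7, -190.6, 241.9]
eef_rot: [-3.139, -0.05, 0.008]
ft_force: [0.8, -0.1, -0.2]
grip_width: -0.2
shift cm [0.33 0.11 0.99] turn [-0.002  0.005 -0.   ] | t 6.67 ee [ 581.7 -190.6  241.9] F [ 0.8 -0.1 -0.2] w -0.2 tx [ 0.999  0.032 -0.005] tz [-0.005  0.002 -1.   ]
(array([ 576.6, -191.7]), array([110.6,  49.4]), 0.0318)
```

View pics/side6.png

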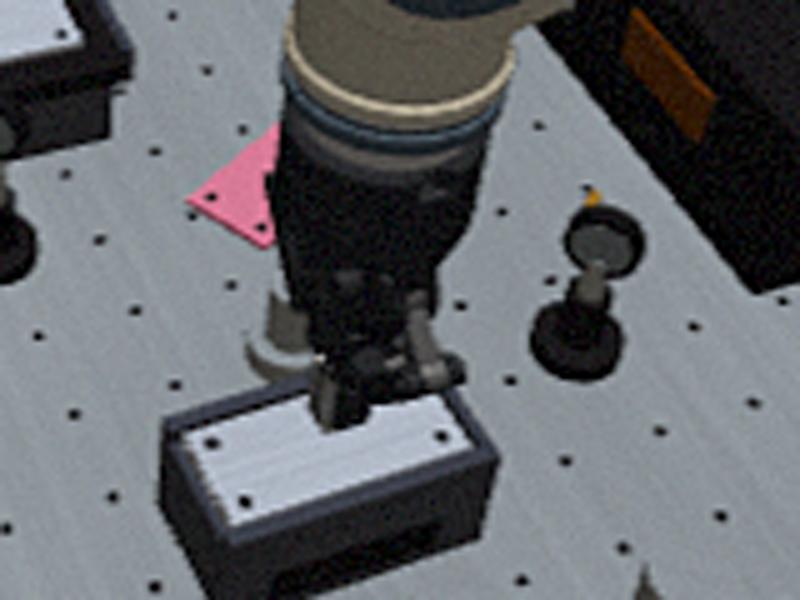

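The shut fingertips (crop (340,420)) hang about 10 mm above the plate, between the rails. Lower in small steps.

```bash
python3 -m pendant '[[[0.3,0.1,0.4,0,0,0,0],[0.3,0.1,0.7,0,0,0,0],[0.3,0.1,0.9,0,0,0,0],[0.3,0.1,1.0,0,0,0,0],[0.3,0.1,1.0,0,0,0,0]]]'; python3 -m pendant '[[[0,0,0.05,0,0,0,0],[0,0,0.1,0,0,0,0],[0,0,0.1,0,0,0,0]]]'
```

```text
t: 7.18
ee_pos: [585.7, -191.7, 234.2]
eef_rot: [-3.141, -0.05, -0.0]
ft_force: [-0.6, -0.2, -1.1]
grip_width: -0.1
t: 7.43
ee_pos: [585.7, -191.8, 233.3]
eef_rot: [-3.141, -0.05, -0.0]
ft_force: [0.4, 0.8, -0.2]
grip_width: -0.1
```

```bash
python3 -m pendant '[[[0,0,0.05,0,0,0,0],[0,0,0.1,0,0,0,0],[0,0,0.1,0,0,0,0]]]';  python3 -m pendant '[[[0,0,0.05,0,0,0,0],[0,0,0.1,0,0,0,0],[0,0,0.1,0,0,0,0]]]'
```

```text
t: 7.68
ee_pos: [585.6, -191.8, 232.1]
eef_rot: [-3.141, -0.05, 0.0]
ft_force: [-0.6, -0.7, -0.3]
grip_width: 0.2
t: 7.93
ee_pos: [585.7, -191.8, 231.5]
eef_rot: [3.141, 0.05, 0.0]
ft_force: [-2.0, -0.0, 3.6]
grip_width: 0.3
```

```bash
python3 -m pendant '[[[0,0,0.05,0,0,0,0],[0,0,0.05,0,0,0,0]]]';  python3 -m pendant '[[[0,0,0.03,0,0,0,0],[0,0,0.03,0,0,0,0]]]'
```

```text
t: 8.1
ee_pos: [585.7, -191.8, 231.5]
eef_rot: [3.141, 0.05, 0.0]
ft_force: [-2.9, 1.1, 8.6]
grip_width: 0.3
t: 8.27
ee_pos: [585.7, -191.8, 231.5]
eef_rot: [3.141, 0.05, 0.0]
ft_force: [-3.2, 1.4, 11.2]
grip_width: -0.1
```

```bash
python3 -m pendant '[[[0,0,0.08,0,0,0,0],[0,0,0.08,0,0,0,0],[-0.2,0,0.08,0,0,0,0],[-0.5,0,0.08,0,0,0,0],[-0.8,0,0.08,0,0,0,0],[-1.0,0,0.08,0,0,0,0],[-1.0,0,0.08,0,0,0,0]]]'
python3 - <<'E'
from meas import *
plan([540,-193,231],.032)
s=grab("side")
crop(s,270,180,430,300,5,"pics/side7.png")
E
```

```text
t: 8.85
ee_pos: [577.5, -192.6, 231.5]
eef_rot: [3.139, 0.05, 0.01]
ft_force: [4.3, 0.0, 7.1]
grip_width: 0.2
shift cm [-3.75 -0.07  0.02] turn [ 0.002 -0.006 -0.   ] | t 8.85 ee [ 577.5 -192.6  231.5] F [4.3 0.  7.1] w 0.2 tx [0.999 0.032 0.006] tz [ 0.007 -0.002 -1.   ]
```

View pics/side7.png

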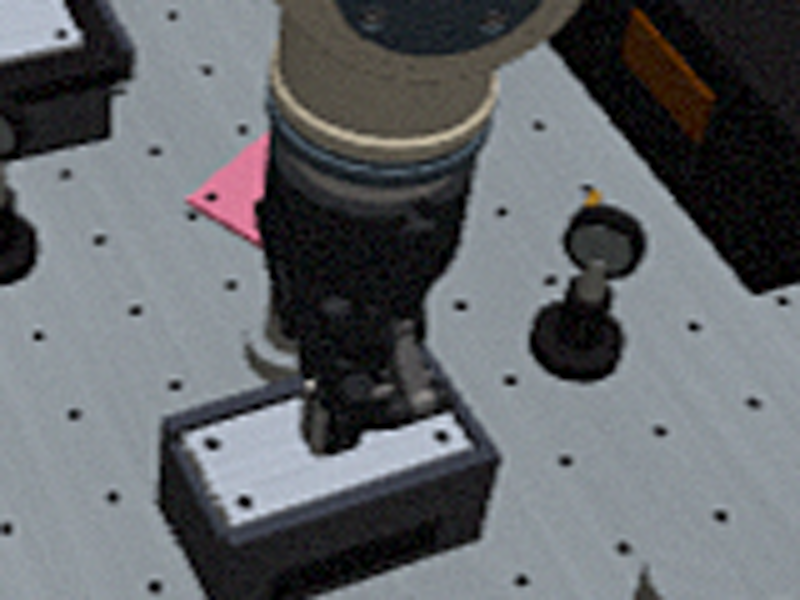

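The front holes are still at crop (212,443) and (245,503), so the plate has not moved and the tips slid at only 7 N. Press harder.

```bash
python3 -m pendant '[[[0,0,0.08,0,0,0,0],[0,0,0.12,0,0,0,0],[0,0,0.12,0,0,0,0]]]'; 
```

```text
t: 9.15
ee_pos: [577.6, -192.6, 231.4]
eef_rot: [3.139, 0.05, 0.01]
ft_force: [-0.3, 1.1, 19.8]
grip_width: 0.1
```

```bash
python3 -m pendant '[[[-0.1,0,0,0,0,0,0],[-0.2,0,0,0,0,0,0],[-0.4,0,0,0,0,0,0],[-0.6,0,0.02,0,0,0,0],[-0.8,0,0.02,0,0,0,0]]]'
python3 - <<'E'
from meas import *
s=grab("side")
crop(s,270,180,430,300,5,"pics/side8.png")
E
```

```text
t: 9.57
ee_pos: [571.4, -193.1, 231.4]
eef_rot: [3.138, 0.05, 0.019]
ft_force: [8.9, 1.0, 12.1]
grip_width: 0.1
```

View pics/side8.png

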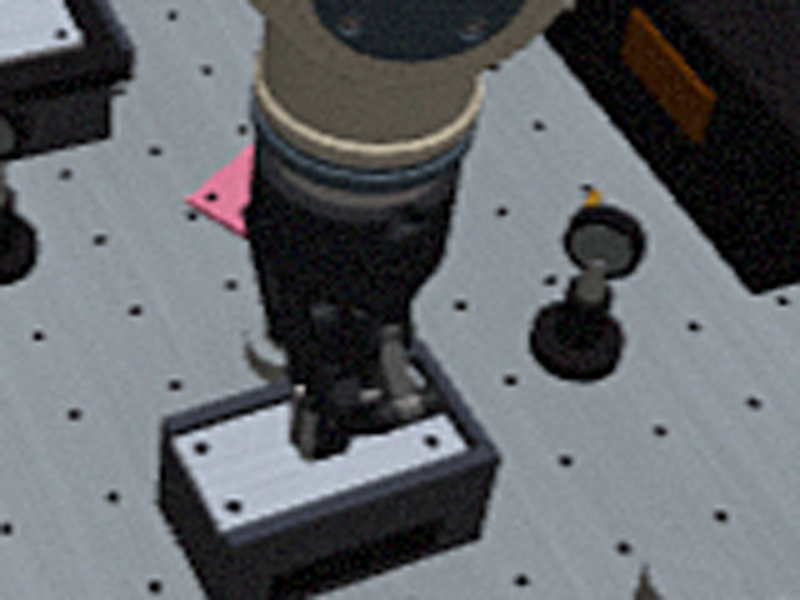

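The plate now follows (front hole moved from crop (212,443) to (202,448)). Continue at 15–20 N.

```bash
python3 -m pendant '[[[0,0,0.05,0,0,0,0],[-0.2,0,0.07,0,0,0,0],[-0.4,0,0.08,0,0,0,0],[-0.6,0,0.09,0,0,0,0],[-0.8,0,0.1,0,0,0,0],[-1,0,0.1,0,0,0,0]]]'
```

```text
t: 10.12
ee_pos: [562.5, -193.8, 231.4]
eef_rot: [3.136, 0.05, 0.025]
ft_force: [11.4, 1.1, 15.8]
grip_width: 0.2
```

```bash
python3 -m pendant '[[[-0.1,0,0.02,0,0,0,0],[-0.3,0,0.03,0,0,0,0],[-0.5,0,0.04,0,0,0,0],[-0.7,0,0.05,0,0,0,0],[-0.9,0,0.06,0,0,0,0],[-1.1,0,0.07,0,0,0,0]]]'
python3 - <<'E'
from meas import *
plan([535,-193,231],.032)
s=grab("side")
crop(s,270,180,430,300,5,"pics/side9.png")
E
```

```text
t: 10.62
ee_pos: [552.4, -194.5, 231.4]
eef_rot: [3.135, 0.049, 0.029]
ft_force: [12.7, 0.8, 19.0]
grip_width: -0.2
shift cm [-1.73 -0.2   0.  ] turn [ 0.006 -0.018 -0.001] | t 10.62 ee [ 552.4 -194.5  231.4] F [12.7  0.8 19. ] w -0.2 tx [0.999 0.031 0.018] tz [ 0.018 -0.006 -1.   ]
```

View pics/side9.png

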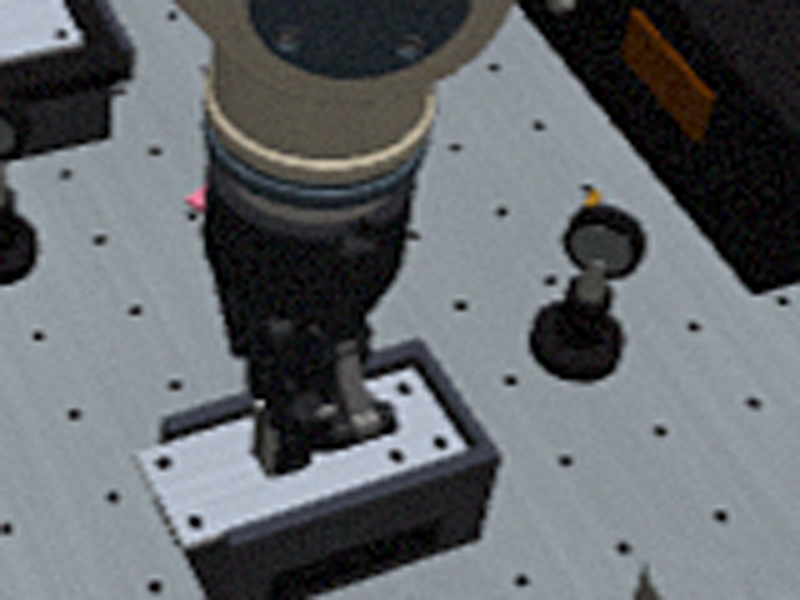

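The plate slides well, with its front corner at crop (140,455). Its overhang is about 20 mm, and the lower plate's holes show behind it. Another 20 mm or so.

```bash
python3 -m pendant '[[[-0.2,0,0.01,0,0,0,0],[-0.4,0,0.02,0,0,0,0],[-0.6,0,0.03,0,0,0,0],[-0.8,0,0.04,0,0,0,0],[-1,0,0.05,0,0,0,0]]]'
python3 -m pendant '[[[-0.2,0,0.01,0,0,0,0],[-0.4,0,0.02,0,0,0,0],[-0.6,0,0.03,0,0,0,0],[-0.8,0,0.04,0,0,0,0],[-1,0,0.05,0,0,0,0]]]'
python3 - <<'E'
from meas import *
plan([535,-193,231],.032)
s=grab("side")
print(show(s,(270,245,372,300),58,168))
crop(s,270,180,430,300,5,"pics/side10.png")
E
```

```text
t: 11.08
ee_pos: [543.2, -194.9, 231.3]
eef_rot: [3.134, 0.049, 0.033]
ft_force: [16.8, 3.7, 21.2]
grip_width: 0.0
t: 11.5
ee_pos: [534.1, -195.2, 231.3]
eef_rot: [3.134, 0.049, 0.037]
ft_force: [18.3, 5.8, 23.7]
grip_width: 0.3
shift cm [ 0.1  -0.21  0.03] turn [ 0.008 -0.023 -0.001] | t 11.5 ee [ 534.1 -195.2  231.3] F [18.3  5.8 23.7] w 0.3 tx [0.999 0.031 0.023] tz [ 0.023 -0.007 -1.   ]
(array([ 555.3, -193.1]), array([148.3,  51.3]), 0.044)
```

View pics/side10.png

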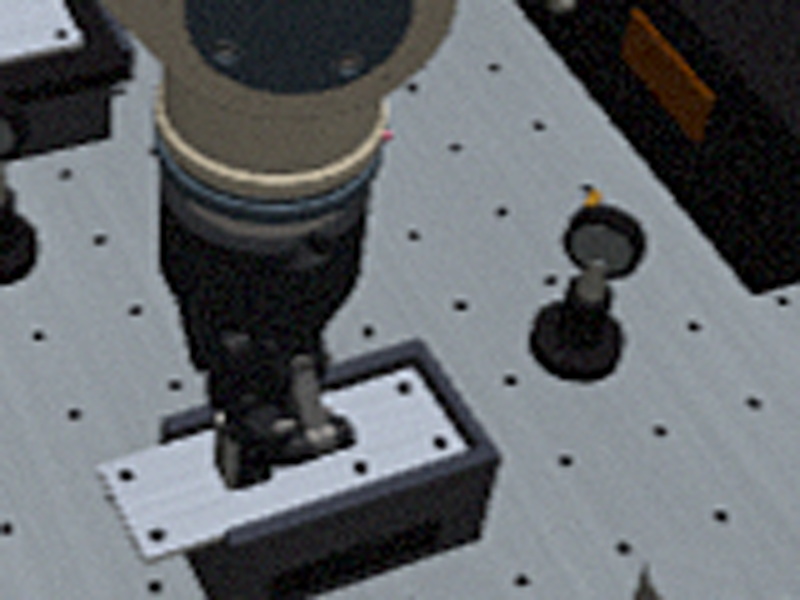

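```bash
python3 -m pendant '[[[-0.2,0,-0.03,0,0,0,0],[-0.4,0,-0.03,0,0,0,0],[-0.6,0,-0.03,0,0,0,0],[-0.6,0,-0.05,0,0,0,0]]]'
python3 -m pendant '[[[0,0,-0.2,0,0,0,0],[0,0,-0.5,0,0,0,0],[0,0,-2,0,0,0,0],[0,0,-5,0,0,0,0.3],[0,0,-8,0,0,0,0.8],[-3,0,-9,0,0,0,0.9],[-5,0,-9,0,0,0,0.9],[-5,0,-9,0,0,0,0.9]]]'
python3 - <<'E'
from meas import *
plan([490,-194,290],.032)
s=grab("side");t=grab("top")
print(show(s,(270,245,372,300),58,168),show(t,(335,180,375,250),58,125))
crop(s,270,180,430,300,5,"pics/side11.png"); crop(t,320,165,420,245,6,"pics/top11.png")
E
```

```text
t: 11.88
ee_pos: [527.2, -195.5, 231.3]
eef_rot: [3.134, 0.049, 0.033]
ft_force: [14.3, 1.1, 21.0]
grip_width: -0.1
t: 12.55
ee_pos: [467.2, -194.9, 316.0]
eef_rot: [-3.14, -0.049, 0.005]
ft_force: [0.5, 0.4, 0.2]
grip_width: 60.6
shift cm [ 2.29 -0.02  2.6 ] turn [-0.001  0.003 -0.001] | t 12.55 ee [ 467.2 -194.9  316. ] F [0.5 0.4 0.2] w 60.6 tx [ 1.     0.031 -0.003] tz [-0.003  0.001 -1.   ]
(array([ 550.8, -192.7]), array([157. ,  51.1]), 0.0283) (array([ 567.2, -191.8]), array([127. ,  47.8]), 0.0476)
```

View pics/side11.png

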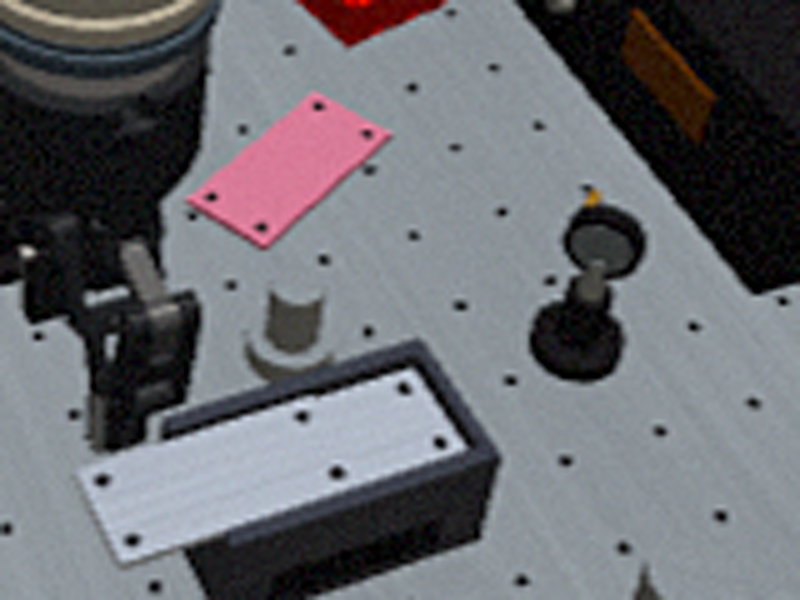

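View pics/top11.png

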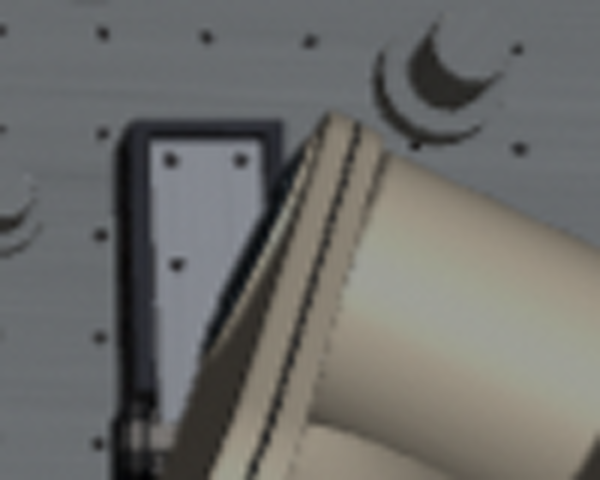

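```bash
python3 - <<'E'
from meas import *
s=grab("side")
H=np.array([(103,480),(132,541),(303,416),(337,472)])
C=np.array([(79,472),(124,564)])
uv=lambda q:(q+.5)/5-.5+[270,180]
print(cast(s,uv(H),58).round(1)); print(cast(s,uv(C),57).round(1))
h=cast(s,uv(H),58)[:,:2]; f=h[:2].mean(0);b=h[2:].mean(0); d=b-f
print((f+b)/2,np.arctan2(d[1],d[0]),np.linalg.norm(d))
E
```

```text
[[ 480.8 -179.5   58. ]
 [ 481.1 -211.8   58. ]
 [ 572.7 -176.7   58. ]
 [ 573.6 -208.3   58. ]]
[[ 473.2 -171.7   57. ]
 [ 474.4 -220.3   57. ]]
[ 527.07522073 -194.06909309] 0.034591449167470624 92.21613991585409
```

Front holes are at crop (103,480) and (132,541), which puts the front end at about x=473, 44 mm beyond the tray edge. The lower plate is still at the back of the tray. Next, straddle the overhanging end with the jaws.

```bash
python3 - <<'E'
from h import *
plan([490,-194.8,209],.034)
E
python3 -m pendant '[[[2.3,0,2,0,0,0,0.95],[2.3,0,4,0,0,0,0.95],[2.3,0,4,0,0,0,0.95],[2.3,0,4,0,0,0,0.95]]]' 
python3 - <<'E'
from h import *
plan([490,-194.8,209],.034)
crop(grab("side"),250,180,410,300,5,"pics/side12.png")
E
```

```text
shift cm [ 1.92 -0.02 10.69] turn [-0.    -0.    -0.003] | t 12.7 ee [ 470.8 -195.6  315.9] F [ 0.3  0.7 -0.3] w 76.8 tx [1.    0.031 0.   ] tz [ 0.  0. -1.]
t: 13.03
ee_pos: [493.7, -194.4, 274.7]
eef_rot: [-3.14, -0.051, 0.005]
ft_force: [-0.3, -0.1, 1.0]
grip_width: 81.1
shift cm [-0.35  0.04  6.57] turn [-0.002  0.003 -0.002] | t 13.03 ee [ 493.7 -194.4  274.7] F [-0.3 -0.1  1. ] w 81.1 tx [ 0.999  0.032 -0.003] tz [-0.003  0.001 -1.   ]
```

View pics/side12.png

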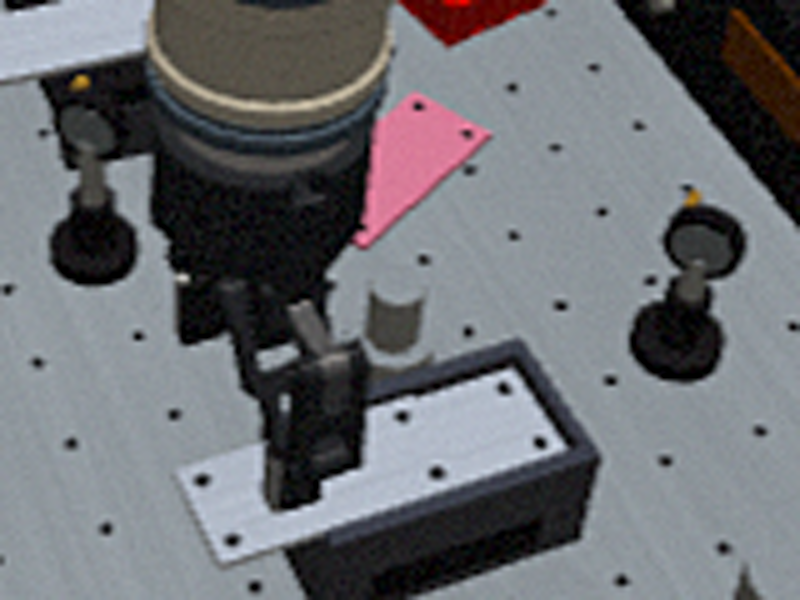

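The jaws straddle the overhanging part of the plate (near finger at crop (290,500)). Descend, then close.

```bash
python3 -m pendant '[[[-0.4,0.05,1.5,0,0,0,0.95],[-0.4,0.05,2.5,0,0,0,0.95],[-0.4,0.05,3.5,0,0,0,0.95],[-0.4,0.05,4.5,0,0,0,0.95],[-0.4,0.05,5.5,0,0,0,0.95],[-0.4,0.05,6.5,0,0,0,0.95],[-0.4,0.05,6.5,0,0,0,0.95]]]' 
python3 - <<'E'
from h import *
plan([490,-194.8,209],.034)
crop(grab("side"),250,200,410,320,5,"pics/side13.png")
E
```

```text
t: 13.67
ee_pos: [489.2, -195.1, 209.0]
eef_rot: [-3.14, -0.05, 0.004]
ft_force: [-0.2, -0.6, 0.1]
grip_width: 81.2
shift cm [ 0.08 -0.03  0.  ] turn [-0.001  0.003 -0.002] | t 13.67 ee [ 489.2 -195.1  209. ] F [-0.2 -0.6  0.1] w 81.2 tx [ 0.999  0.032 -0.003] tz [-0.003  0.001 -1.   ]
```

View pics/side13.png

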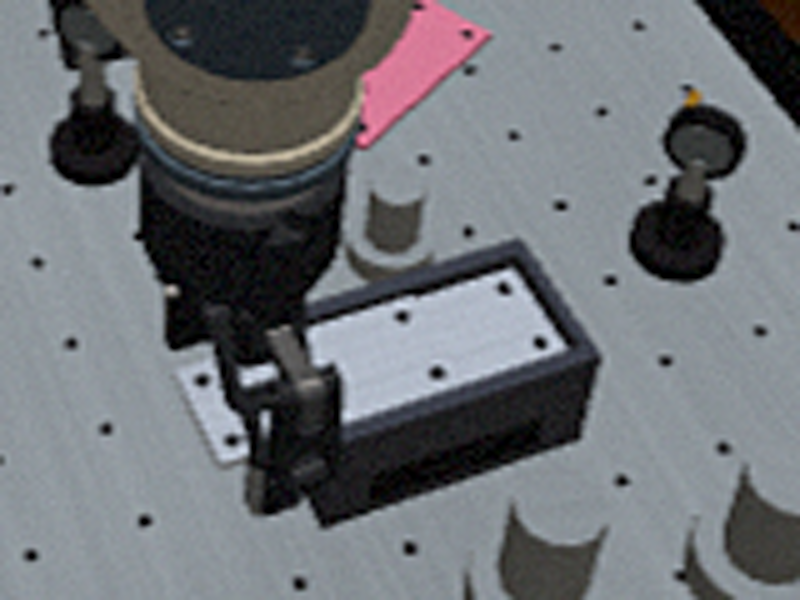

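```bash
python3 -m pendant '[[[0,0,0,0,0,0,0.75],[0,0,0,0,0,0,0.65],[0,0,0,0,0,0,0.5],[0,0,0,0,0,0,0.4],[0,0,0,0,0,0,0.4],[0,0,0,0,0,0,0.4],[0,0,0,0,0,0,0.4]]]' 60
python3 - <<'E'
from h import *
plan([490,-194.8,229],.034)
crop(grab("side"),250,200,410,320,5,"pics/side14.png")
E
```

```text
t: 14.3
ee_pos: [490.0, -195.5, 211.4]
eef_rot: [3.141, 0.05, 0.001]
ft_force: [-0.9, -1.0, 2.5]
grip_width: 48.0
shift cm [ 0.01 -0.07 -1.76] turn [ 0.    -0.001 -0.002] | t 14.3 ee [ 490.  -195.5  211.4] F [-0.9 -1.   2.5] w 48.0 tx [0.999 0.032 0.001] tz [ 0.001 -0.    -1.   ]
```

View pics/side14.png

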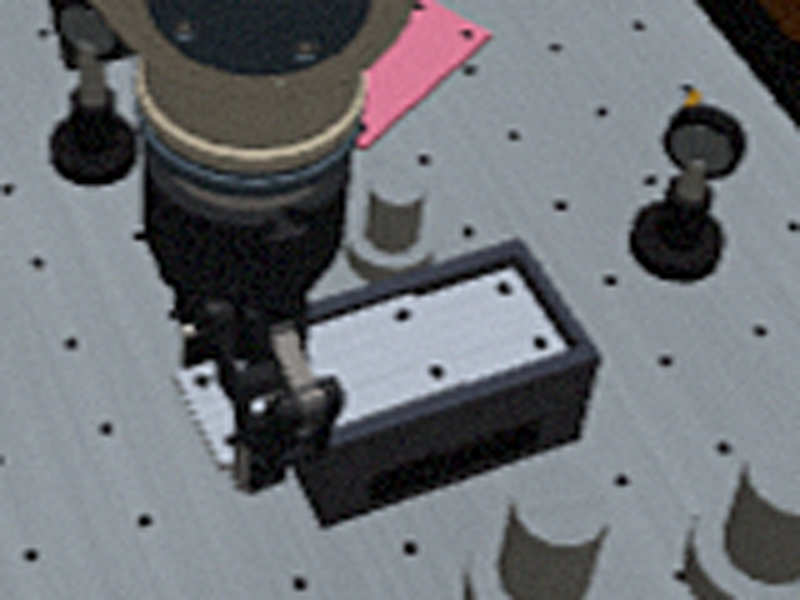

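```bash
python3 -m pendant '[[[0,0,-0.3,0,0,0,0.4],[0,0,-0.6,0,0,0,0.4],[0,0,-1,0,0,0,0.4],[0,0,-1.5,0,0,0,0.4],[0,0,-2,0,0,0,0.4],[0,0,-2.5,0,0,0,0.4],[0,0,-2.5,0,0,0,0.4]]]' 80
python3 - <<'E'
from h import *
plan([490,-194.8,229],.034)
crop(grab("side"),250,200,410,320,5,"pics/side15.png")
E
```

```text
t: 14.93
ee_pos: [490.1, -195.5, 237.2]
eef_rot: [3.14, 0.05, 0.003]
ft_force: [-0.6, -0.5, -0.7]
grip_width: 47.1
shift cm [-0.01 -0.07  0.82] turn [ 0.001 -0.002 -0.002] | t 14.93 ee [ 490.1 -195.5  237.2] F [-0.6 -0.5 -0.7] w 47.1 tx [0.999 0.032 0.002] tz [ 0.002 -0.001 -1.   ]
```

View pics/side15.png

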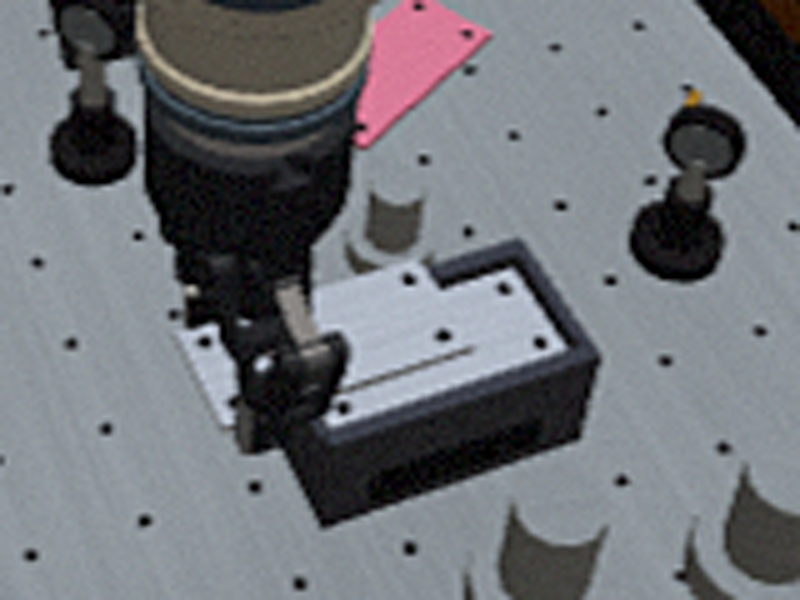

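The plate is lifted, about level, and the lower plate stayed in the tray (its holes at crop (505,290) and (540,343)). Raise it further and measure it in the hand.

```bash
python3 -m pendant '[[[0,0,-1,0,0,0,0.4],[0,0,-2.5,0,0,0,0.4],[0,0,-4.5,0,0,0,0.4],[0,0,-6.5,0,0,0,0.4],[0,0,-8.5,0,0,0,0.4],[0,0,-10,0,0,0,0.4],[0,0,-10.5,0,0,0,0.4],[0,0,-10.5,0,0,0,0.4]]]'
python3 - <<'E'
from h import *
plan([490,-194.8,229],.034)
s=grab("side"); crop(s,250,160,410,280,5,"pics/side16.png")
P=cloud(s); b=s["img"].min(2)
m=(P[...,2]>150)&(P[...,2]<190)&(P[...,0]>515)&(P[...,0]<610)&(abs(P[...,1]+193)<45)
q=P[m]; print(m.sum(),q.min(0).round(1),q.max(0).round(1)); A=np.c_[q[:,:2]-[540,-193],np.ones(len(q))]
print("plane",np.linalg.lstsq(A,q[:,2],rcond=None)[0].round(4))
E
```

```text
t: 15.65
ee_pos: [490.1, -195.5, 342.6]
eef_rot: [3.14, 0.05, 0.004]
ft_force: [-0.5, -0.5, -1.6]
grip_width: 47.7
shift cm [-0.03 -0.08 11.36] turn [ 0.001 -0.003 -0.002] | t 15.65 ee [ 490.1 -195.5  342.6] F [-0.5 -0.5 -1.6] w 47.7 tx [0.999 0.032 0.003] tz [ 0.003 -0.001 -1.   ]
521 [ 521.8 -220.7  183.1] [ 584.5 -168.   190. ]
plane [-7.000000e-04  1.620000e-02  1.881547e+02]
```

View pics/side16.png

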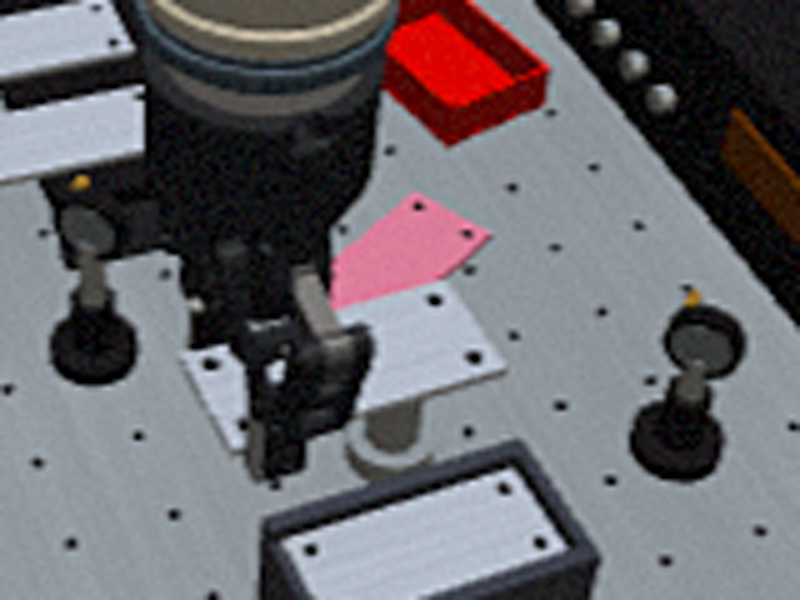

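```bash
python3 - <<'E'
from h import *
s=grab("side")
H=np.array([(211,364),(245,425),(435,300),(475,357)])
for z in(186,189):
    h=cast(s,(H+.5)/5-.5+[250,160],z)[:,:2]; f=h[:2].mean(0);b=h[2:].mean(0); d=b-f
    print(h.round(1).tolist(),(f+b)/2,np.arctan2(d[1],d[0]),np.linalg.norm(d))
E
```

```text
[[482.0, -177.6], [482.9, -209.5], [574.3, -174.9], [575.5, -206.9]] [ 528.6585071 -192.2352825] 0.027992777483773792 92.51753024900997
[[480.9, -180.1], [481.8, -211.9], [572.7, -177.5], [573.9, -209.4]] [ 527.34273329 -194.74475057] 0.027992777483773962 92.00721117005467
```

```bash
python3 - <<'E'
from h import *
plan([481.3,274.1,330],-.02)
E
```

```text
shift cm [  0.68 -46.93   1.07] turn [-0.     0.001  0.052] | t 15.75 ee [ 489.4 -195.2  340.6] F [-1.   0.4 -0.6] w 47.1 tx [ 0.999  0.032 -0.001] tz [-0.001  0.    -1.   ]
```

```bash
python3 -m pendant '[[[0.1,-1,0,0,0,0,0.4],[0.1,-3,0,0,0,0,0.4],[0.2,-6,0,0,0,0.01,0.4],[0.3,-9,0,0,0,0.01,0.4],[0.3,-12,0,0,0,0.015,0.4],[0.4,-15,0,0,0,0.02,0.4],[0.4,-18,0,0,0,0.02,0.4],[0.5,-21,0,0,0,0.025,0.4],[0.5,-24,0,0,0,0.03,0.4],[0.5,-27,0,0,0,0.03,0.4],[0.6,-30,0,0,0,0.035,0.4],[0.6,-33,0.2,0,0,0.04,0.4],[0.6,-36,0.4,0,0,0.045,0.4],[0.7,-39,0.6,0,0,0.05,0.4],[0.7,-42,0.8,0,0,0.052,0.4],[0.7,-44.5,1,0,0,0.052,0.4],[0.7,-46,1,0,0,0.052,0.4],[0.7,-46.9,1,0,0,0.052,0.4],[0.7,-46.9,1,0,0,0.052,0.4],[0.7,-46.9,1,0,0,0.052,0.4]]]'
python3 - <<'E'
from h import *
plan([481.3,274.1,228],-.02)
s=grab("side","pics/side17.png"); crop(s,200,90,320,190,6,"pics/side17c.png")
E
```

```text
t: 17.42
ee_pos: [481.6, 273.3, 330.6]
eef_rot: [3.141, -0.031, -0.002]
ft_force: [0.1, -0.7, -1.4]
grip_width: 47.3
shift cm [-0.02 -0.09 10.26] turn [0.001 0.001 0.   ] | t 17.42 ee [481.6 273.3 330.6] F [ 0.1 -0.7 -1.4] w 47.3 tx [ 1.    -0.02  -0.001] tz [-0.001 -0.001 -1.   ]
```

View pics/side17.png

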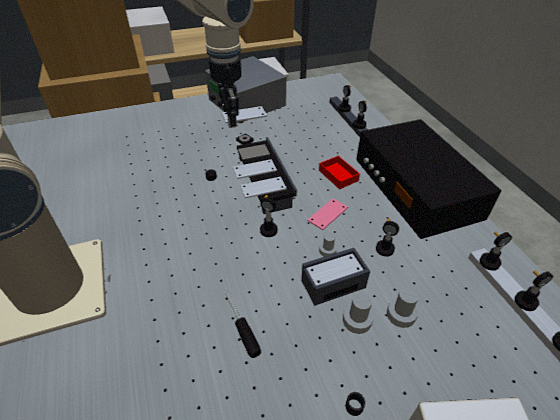

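The plate hangs above the empty place at pixel (245,115), all else unchanged. Lower it to about 10 mm above the shelf.

```bash
python3 -m pendant '[[[0,-0.1,1,0,0,0,0.4],[0,-0.1,2.5,0,0,0,0.4],[0,-0.1,5,0,0,0,0.4],[0,-0.1,7.5,0,0,0,0.4],[0,-0.1,9.5,0,0,0,0.4],[0,-0.1,11,0,0,0,0.4],[0,-0.1,11.3,0,0,0,0.4],[0,-0.1,11.3,0,0,0,0.4]]]'
python3 - <<'E'
from h import *
plan([481.3,274.1,208],-.02)
s=grab("side"); crop(s,205,110,305,210,6,"pics/side18.png"); t=grab("top"); crop(t,155,185,270,255,6,"pics/top18.png")
E
```

```text
t: 18.13
ee_pos: [481.5, 273.5, 216.7]
eef_rot: [3.14, -0.034, -0.004]
ft_force: [0.3, 0.2, -1.0]
grip_width: 47.2
shift cm [-0.02 -0.06  0.87] turn [ 0.001  0.003 -0.001] | t 18.13 ee [481.5 273.5 216.7] F [ 0.3  0.2 -1. ] w 47.2 tx [ 1.    -0.021 -0.003] tz [-0.003 -0.001 -1.   ]
```

View pics/side18.png

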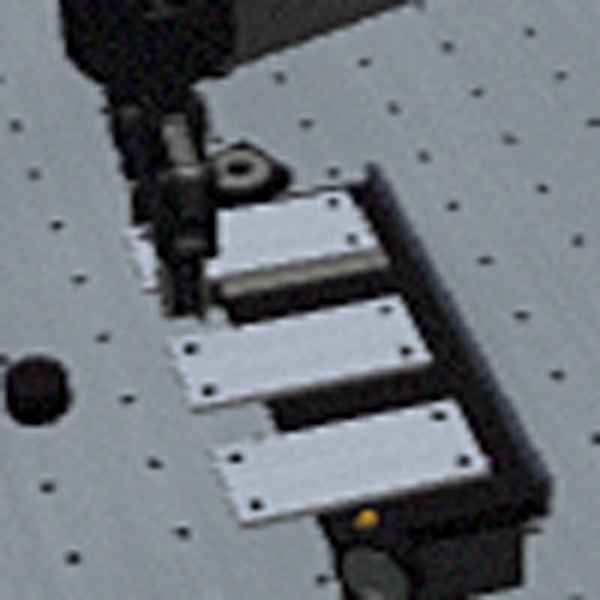

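View pics/top18.png

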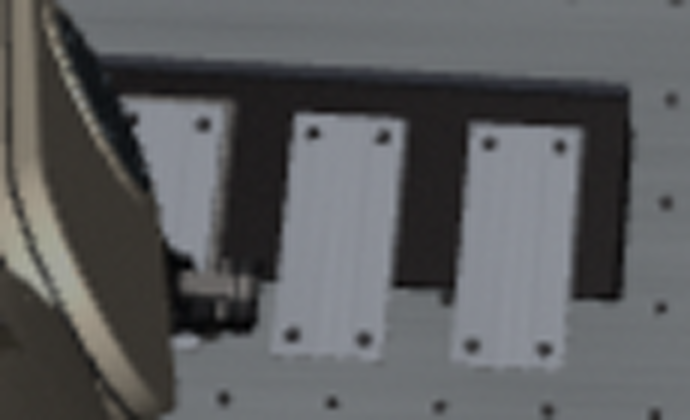

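The plate is 8–9 mm above the place. In the top crop its right rear hole (204,125) continues the row of (383,137) and (560,147). Lower to contact.

```bash
python3 -m pendant '[[[0,0,0.2,0,0,0,0.4],[0,0,0.4,0,0,0,0.4],[0,0,0.6,0,0,0,0.4],[0,0,0.7,0,0,0,0.4],[0,0,0.7,0,0,0,0.4]]]'; python3 -m pendant '[[[0,0,0.05,0,0,0,0.4],[0,0,0.1,0,0,0,0.4],[0,0,0.1,0,0,0,0.4]]]'
```

```text
t: 18.65
ee_pos: [481.8, 274.6, 211.1]
eef_rot: [-3.141, 0.032, -0.0]
ft_force: [0.2, -0.1, -1.0]
grip_width: 47.1
t: 18.9
ee_pos: [481.8, 274.7, 210.0]
eef_rot: [3.141, -0.032, -0.0]
ft_force: [0.7, -0.4, -1.3]
grip_width: 47.7
```

```bash
python3 -m pendant '[[[0,0,0.05,0,0,0,0.4],[0,0,0.1,0,0,0,0.4],[0,0,0.1,0,0,0,0.4]]]'; python3 -m pendant '[[[0,0,0.05,0,0,0,0.4],[0,0,0.05,0,0,0,0.4]]]'
python3 - <<'E'
from meas import *
s=grab("side"); t=grab("top"); crop(s,205,110,305,210,6,"pics/side19.png"); crop(t,155,185,270,255,6,"pics/top19.png")
E
```

```text
t: 19.15
ee_pos: [481.8, 274.6, 208.9]
eef_rot: [3.141, -0.032, -0.0]
ft_force: [-0.7, -0.1, -1.4]
grip_width: 47.6
t: 19.32
ee_pos: [481.9, 274.6, 208.5]
eef_rot: [3.141, -0.032, -0.0]
ft_force: [-0.4, -0.6, 0.2]
grip_width: 47.5
```

View pics/side19.png

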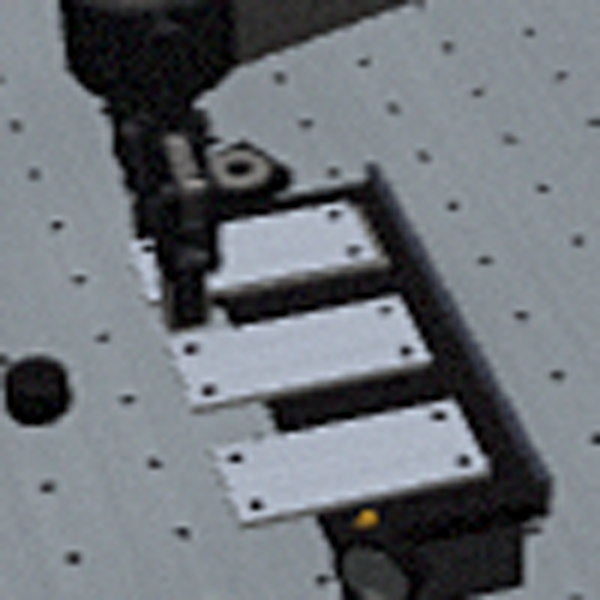

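View pics/top19.png

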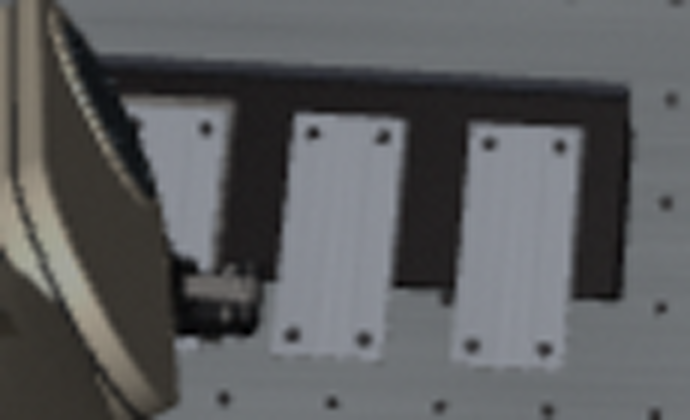

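The plate is about touching, and its spacing matches the row: right rear holes at top crop (206,128), (383,137), (560,147). Seat it gently, then release.

```bash
python3 -m pendant '[[[0,0,0.05,0,0,0,0.4],[0,0,0.05,0,0,0,0.4]]]'; python3 -m pendant '[[[0,0,0.03,0,0,0,0.4],[0,0,0.03,0,0,0,0.4]]]' 30
```

```text
t: 19.58
ee_pos: [481.9, 274.6, 208.1]
eef_rot: [-3.141, 0.032, -0.0]
ft_force: [-0.6, 0.1, 0.7]
grip_width: 47.4
t: 19.75
ee_pos: [481.9, 274.6, 207.9]
eef_rot: [-3.141, 0.032, -0.0]
ft_force: [-0.3, -0.6, 3.5]
grip_width: 47.3
```

```bash
python3 -m pendant '[[[0,0,0,0,0,0,0.58],[0,0,0,0,0,0,0.62],[0,0,0,0,0,0,0.68],[0,0,0,0,0,0,0.72],[0,0,0,0,0,0,0.74],[0,0,0,0,0,0,0.74]]]'
python3 - <<'E'
from meas import *
plan([481.3,274.1,208],-.02)
s=grab("side"); t=grab("top"); crop(s,205,110,305,210,6,"pics/side20.png"); crop(t,155,185,270,255,6,"pics/top20.png")
E
```

```text
t: 20.25
ee_pos: [481.9, 274.7, 207.7]
eef_rot: [-3.141, 0.032, 0.0]
ft_force: [-0.7, -0.3, 0.1]
grip_width: 63.5
shift cm [-0.05  0.06 -0.03] turn [-0.  0. -0.] | t 20.25 ee [481.9 274.7 207.7] F [-0.7 -0.3  0.1] w 63.5 tx [ 1.   -0.02 -0.  ] tz [-0.  0. -1.]
```

View pics/side20.png

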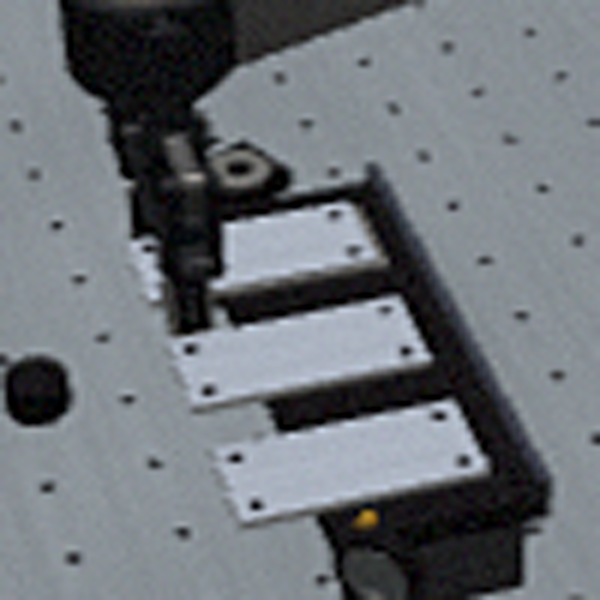

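Released and the plate lies in its place. Rise straight up.

```bash
python3 -m pendant '[[[0,0,-0.5,0,0,0,0.74],[0,0,-1.2,0,0,0,0.74],[0,0,-2.5,0,0,0,0.74],[0,0,-5,0,0,0,0.74],[0,0,-8,0,0,0,0.7],[0,0,-11,0,0,0,0.65],[0,3,-13,0,0,0,0.6],[0,7,-14,0,0,0,0.6],[0,11,-14,0,0,0,0.6],[0,15,-14,0,0,0,0.6],[0,19,-14,0,0,0,0.6],[0,19,-14,0,0,0,0.6]]]'
python3 - <<'E'
from meas import *
plan([609,-100.1,320],.032)
s=grab("side"); t=grab("top"); crop(s,205,110,305,210,6,"pics/side21.png"); crop(t,155,185,270,255,6,"pics/top21.png")
for n,f,rois,th in(("t",t,dict(new=(165,195,198,250),a=(198,198,226,250),b=(228,198,256,250)),125),("s",s,dict(new=(222,138,272,162),a=(228,157,282,182),b=(236,173,292,204)),170)):
    for k,roi in rois.items(): print(n,k,show(f,roi,54,th))
P=cloud(t); m=(abs(P[...,0]-610)<45)&(abs(P[...,1]+98)<40)&(P[...,2]>40)&(P[...,2]<60); print(m.sum(),cv2.minEnclosingCircle(P[m][:,:2].astype(np.float32)))
P=cloud(s); m=(abs(P[...,0]-610)<45)&(abs(P[...,1]+98)<40)&(P[...,2]>40)&(P[...,2]<60); print(m.sum(),cv2.minEnclosingCircle(P[m][:,:2].astype(np.float32)))
print(show(s,(300,245,372,300),54,168),show(t,(335,180,375,250),54,125))
E
```

```text
t: 21.35
ee_pos: [477.3, 79.7, 349.1]
eef_rot: [3.14, -0.038, 0.001]
ft_force: [0.8, 0.3, -0.4]
grip_width: 51.0
shift cm [13.61 17.64  2.94] turn [ 0.001 -0.001 -0.057] | t 21.35 ee [477.3  79.7 349.1] F [ 0.8  0.3 -0.4] w 51.0 tx [ 1.    -0.025  0.001] tz [ 0.001 -0.001 -1.   ]
t new (array([519.8, 279.8]), array([ 38.3, 109.7]), -0.0375)
t a (array([566.4, 187.4]), array([52.7, 59.5]), -1.5015)
t b (array([572.8, 115.8]), array([45.9, 72.8]), -1.5027)
s new (array([489.7, 276.7]), array([50.9, 53.7]), -0.0417)
s a (array([517. , 194.7]), array([ 50.4, 110.5]), -0.029)
s b (array([515.6, 114.2]), array([ 50.5, 110.4]), -0.0371)
73 ((608.1998901367188, -99.1253662109375), 13.07600212097168)
101 ((606.8093872070312, -100.15403747558594), 13.842427253723145)
(array([ 576.4, -190.9]), array([109.7,  47.6]), 0.0292) (array([ 578. , -191.6]), array([107.2,  48. ]), 0.0363)
```

View pics/side21.png

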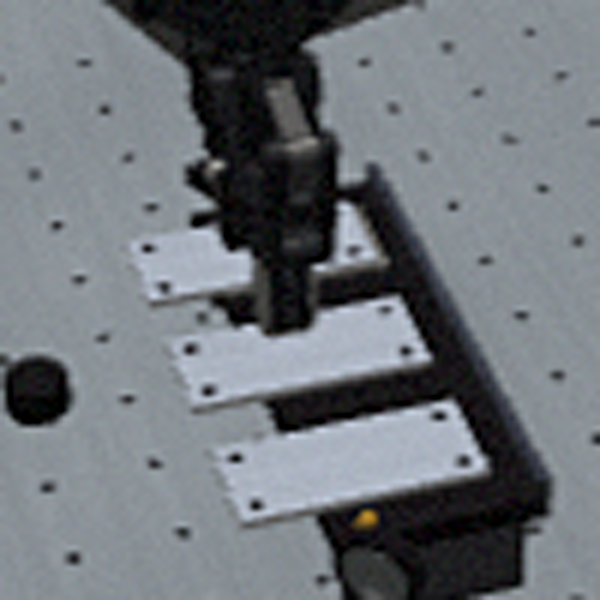

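View pics/top21.png

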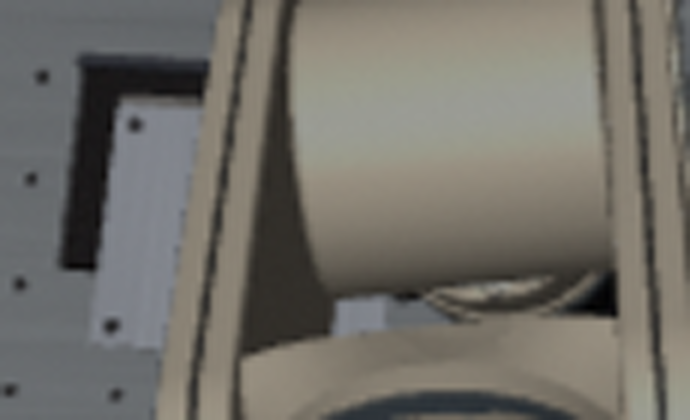

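The new plate lies in line with the two others (front holes at side crop (148,248), (190,348), (235,458)). Full check later. Now back for the weight.

```bash
python3 -m pendant '[[[3,4,0,0,0,-0.02,0.65],[6,8,0,0,0,-0.04,0.65],[9,12,0,0,0,-0.057,0.65],[12,16,1,0,0,-0.057,0.65],[13.5,17.6,2,0,0,-0.057,0.65],[13.5,17.6,2.9,0,0,-0.057,0.65],[13.5,17.6,2.9,0,0,-0.057,0.65],[13.5,17.6,2.9,0,0,-0.057,0.65]]]' 40
python3 - <<'E'
from meas import *
plan([608.5,-99.9,195.5],.032)
s=grab("side"); crop(s,250,160,410,280,5,"pics/side22.png")
E
```

```text
t: 22.12
ee_pos: [609.6, -93.3, 318.2]
eef_rot: [-3.14, -0.058, 0.003]
ft_force: [-0.1, 0.5, -1.0]
grip_width: 55.6
shift cm [-0.12  0.67 12.27] turn [-0.001  0.002  0.005] | t 22.12 ee [609.6 -93.3 318.2] F [-0.1  0.5 -1. ] w 55.6 tx [ 0.999  0.037 -0.002] tz [-0.002  0.001 -1.   ]
```

View pics/side22.png

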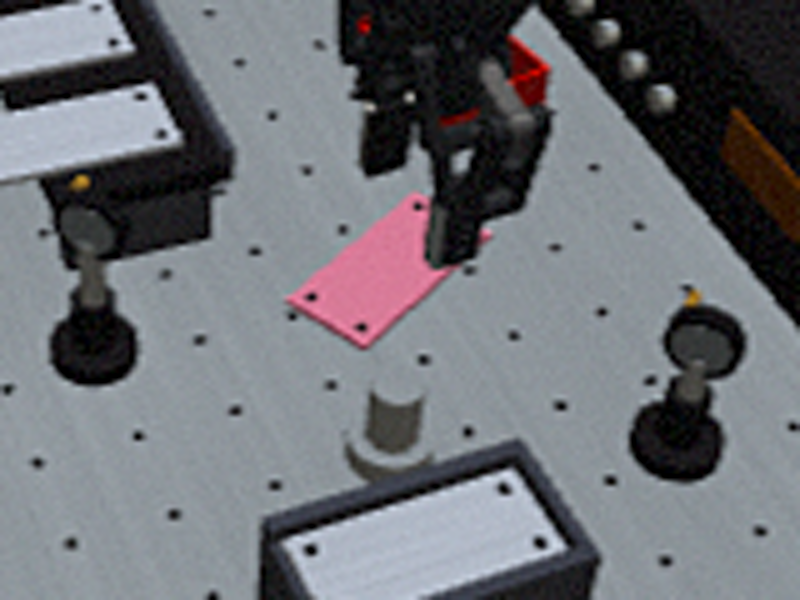

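```bash
python3 - <<'E'
from meas import *
plan([608.5,-99.9,195.5],.032)
grab("top")
plan([608.5,-99.9,195.5],.032)
E
```

```text
shift cm [-0.09  0.73 12.32] turn [-0.001  0.001  0.006] | t 22.17 ee [609.3 -92.7 318.7] F [-0.  -0.1 -0.5] w 55.4 tx [ 0.999  0.038 -0.001] tz [-0.001  0.001 -1.   ]
shift cm [-0.09  0.75 12.36] turn [-0.     0.     0.006] | t 22.22 ee [609.2 -92.4 319.1] F [0.7 0.5 0.3] w 55.4 tx [ 0.999  0.038 -0.   ] tz [-0.  0. -1.]
```

```bash
python3 -m pendant '[[[-0.1,0.75,1,0,0,0.006,0.65],[-0.1,0.75,4,0,0,0.006,0.65],[-0.1,0.75,6,0,0,0.006,0.65],[-0.1,0.75,6,0,0,0.006,0.65]]]' 40
python3 - <<'E'
from meas import *
plan([608.5,-99.9,197.5],.032)
E
```

```text
t: 22.55
ee_pos: [606.6, -100.5, 255.2]
eef_rot: [-3.14, -0.05, 0.01]
ft_force: [-0.5, -0.1, -0.5]
grip_width: 55.5
shift cm [ 0.23 -0.05  5.77] turn [-0.001  0.006 -0.   ] | t 22.55 ee [ 606.6 -100.5  255.2] F [-0.5 -0.1 -0.5] w 55.5 tx [ 0.999  0.032 -0.006] tz [-0.006  0.001 -1.   ]
```

```bash
python3 -m pendant '[[[0.05,-0.05,2,0,0,0,0.65],[0.05,-0.05,3.5,0,0,0,0.65],[0.05,-0.05,5,0,0,0,0.65],[0.05,-0.05,5.8,0,0,0,0.65],[0.05,-0.05,5.8,0,0,0,0.65],[0.05,-0.05,5.8,0,0,0,0.65]]]' 40
python3 - <<'E'
from meas import *
plan([608.5,-99.9,197.5],.032)
E
```

```text
t: 23.05
ee_pos: [609.3, -100.8, 201.4]
eef_rot: [3.141, 0.049, 0.0]
ft_force: [0.6, -0.6, -0.1]
grip_width: 55.1
shift cm [-0.08 -0.09  0.39] turn [ 0.    -0.    -0.001] | t 23.05 ee [ 609.3 -100.8  201.4] F [ 0.6 -0.6 -0.1] w 55.1 tx [1.    0.031 0.   ] tz [ 0. -0. -1.]
```

```bash
python3 -m pendant '[[[-0.1,-0.1,0.3,0,0,0,0.65],[-0.1,-0.1,0.4,0,0,0,0.65],[-0.1,-0.1,0.4,0,0,0,0.45],[-0.1,-0.1,0.4,0,0,0,0.35],[-0.1,-0.1,0.4,0,0,0,0.1],[-0.1,-0.1,0.4,0,0,0,0.1],[-0.1,-0.1,0.4,0,0,0,0.1],[-0.1,-0.1,0.4,0,0,0,0.1],[-0.1,-0.1,0.4,0,0,0,0.1]]]' 40
python3 - <<'E'
from meas import *
plan([577.5,-191.3,290],.032)
s=grab("side"); crop(s,250,160,410,280,5,"pics/side23.png")
E
```

```text
t: 23.8
ee_pos: [608.4, -100.2, 197.3]
eef_rot: [3.141, 0.048, 0.001]
ft_force: [-0.8, -0.8, 6.8]
grip_width: 25.0
shift cm [-3.36  9.01 -9.27] turn [ 0.    -0.001 -0.001] | t 23.8 ee [ 608.4 -100.2  197.3] F [-0.8 -0.8  6.8] w 25.0 tx [1.    0.031 0.001] tz [ 0.001 -0.    -1.   ]
```

View pics/side23.png

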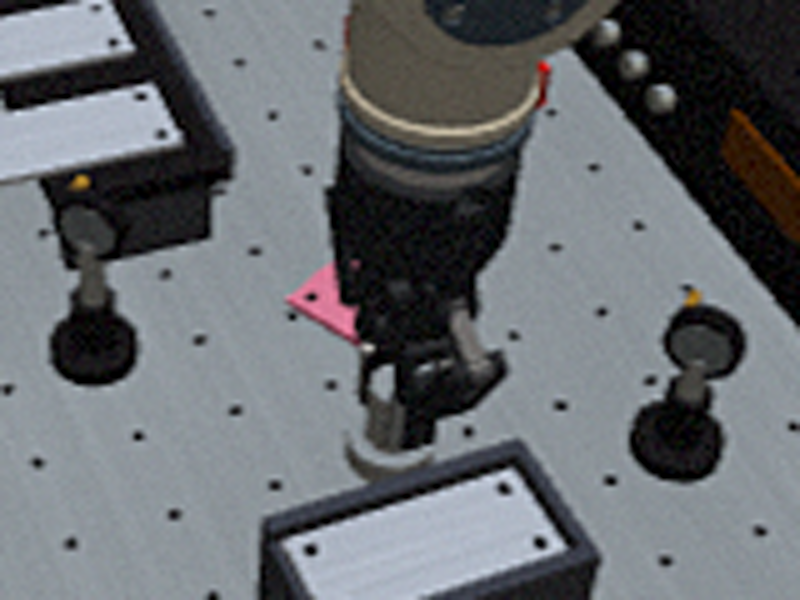

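The weight is held upright. Lift it and carry it over the tray.

```bash
python3 -m pendant '[[[0,0,-1,0,0,0,0.1],[0,0,-3,0,0,0,0.1],[0,0,-5.5,0,0,0,0.1],[0,0,-8,0,0,0,0.1],[0,0,-9.5,0,0,0,0.1],[-0.6,1.5,-9.8,0,0,0,0.1],[-1.5,4,-9.8,0,0,0,0.1],[-2.5,6.5,-9.8,0,0,0,0.1],[-3.2,8.5,-9.8,0,0,0,0.1],[-3.3,9,-9.8,0,0,0,0.1],[-3.3,9,-9.8,0,0,0,0.1],[-3.3,9,-9.8,0,0,0,0.1]]]'
python3 - <<'E'
from meas import *
plan([578,-191.5,251],.032)
s=grab("side"); crop(s,270,180,430,300,5,"pics/side24.png")
P=cloud(s); m=(abs(P[...,0]-578)<40)&(abs(P[...,1]+191)<25)&(P[...,2]>93)&(P[...,2]<113); print(m.sum(),cv2.minEnclosingCircle(P[m][:,:2].astype(np.float32)))
E
```

```text
t: 24.85
ee_pos: [577.8, -190.9, 294.7]
eef_rot: [-3.141, -0.047, 0.0]
ft_force: [0.1, -0.3, -3.7]
grip_width: 24.9
shift cm [0.02 0.06 4.37] turn [-0.001  0.    -0.002] | t 24.85 ee [ 577.8 -190.9  294.7] F [ 0.1 -0.3 -3.7] w 24.9 tx [ 1.    0.03 -0.  ] tz [-0.     0.001 -1.   ]
156 ((575.2951049804688, -191.4151153564453), 21.24151039123535)
```

View pics/side24.png

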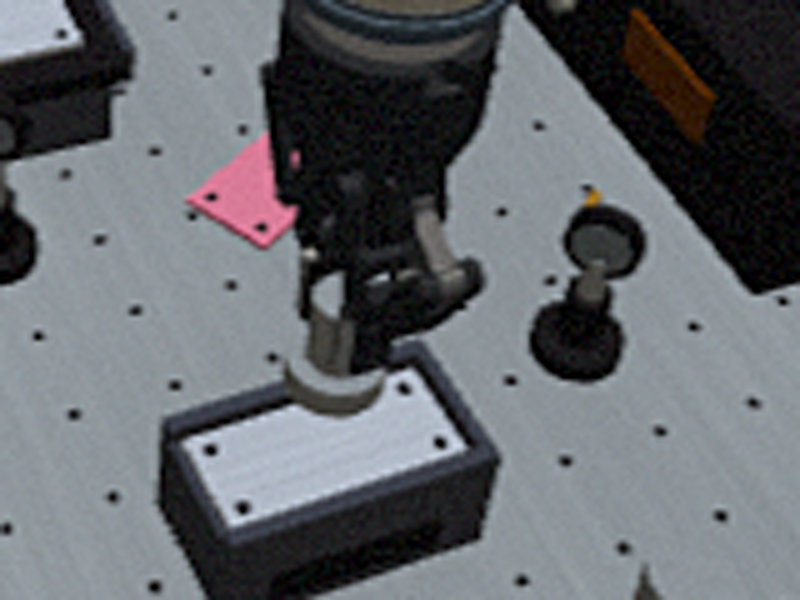

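The weight hangs upright over the middle of the tray, its foot measured within about 1 mm of the plate's centre. Lower.

```bash
python3 -m pendant '[[[0.05,0,1,0,0,0,0.1],[0.05,0,2,0,0,0,0.1],[0.05,0,3,0,0,0,0.1],[0.05,0,3.7,0,0,0,0.1],[0.05,0,4,0,0,0,0.1],[0.05,0,4.1,0,0,0,0.1],[0.05,0,4.1,0,0,0,0.1]]]'; python3 -m pendant '[[[0,0,0.05,0,0,0,0.1],[0,0,0.1,0,0,0,0.1],[0,0,0.1,0,0,0,0.1]]]'
```

```text
t: 25.48
ee_pos: [578.4, -190.9, 253.2]
eef_rot: [-3.141, -0.049, 0.001]
ft_force: [-0.2, -0.2, -3.5]
grip_width: 24.5
t: 25.73
ee_pos: [578.6, -191.1, 253.1]
eef_rot: [3.141, 0.048, 0.001]
ft_force: [0.5, 0.5, -3.3]
grip_width: 24.9
```

```bash
python3 -m pendant '[[[0,0,0.05,0,0,0,0.1],[0,0,0.05,0,0,0,0.1],[0,0,0.1,0,0,0,0.1]]]'; python3 -m pendant '[[[0,0,0.05,0,0,0,0.1],[0,0,0.1,0,0,0,0.1],[0,0,0.1,0,0,0,0.1]]]'
```

```text
t: 25.98
ee_pos: [578.5, -191.1, 251.9]
eef_rot: [3.141, 0.048, 0.001]
ft_force: [-0.5, 0.4, -3.6]
grip_width: 24.9
t: 26.23
ee_pos: [578.5, -191.1, 251.3]
eef_rot: [3.141, 0.048, 0.0]
ft_force: [-2.3, 0.7, 4.7]
grip_width: 24.7
```

Contact (+4.7 N). Release and rise.

```bash
python3 -m pendant '[[[0,0,0,0,0,0,0.35],[0,0,0,0,0,0,0.45],[0,0,0,0,0,0,0.6],[0,0,0,0,0,0,0.6],[0,0,-0.5,0,0,0,0.6],[0,0,-2,0,0,0,0.6],[0,0,-5,0,0,0,0.6],[0,0,-9,0,0,0,0.6],[0,0,-12,0,0,0,0.6],[-4,0,-13,0,0,0,0.6],[-8,0,-13,0,0,0,0.6],[-12,0,-13,0,0,0,0.6],[-14,0,-13,0,0,0,0.6],[-14,0,-13,0,0,0,0.6]]]'
python3 - <<'E'
from meas import *
plan([206,-590,405],.336)
s=grab("side","pics/side25.png")
E
```

```text
t: 27.4
ee_pos: [434.5, -194.8, 380.8]
eef_rot: [-3.14, -0.046, 0.004]
ft_force: [-0.4, 0.4, -0.7]
grip_width: 51.5
shift cm [-24.02  38.83  -2.4 ] turn [-0.001  0.003 -0.307] | t 27.4 ee [ 434.5 -194.8  380.8] F [-0.4  0.4 -0.7] w 51.5 tx [ 1.     0.029 -0.003] tz [-0.003  0.001 -1.   ]
```

View pics/side25.png

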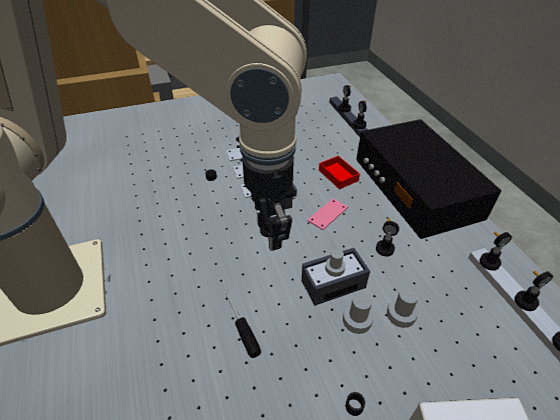

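The weight stands upright in the tray at pixel (337,262). Move the arm back out of view for the final check.

```bash
python3 -m pendant '[[[-24,38.8,-2.4,0,0,-0.307,0.6],[-24,38.8,-2.4,0,0,-0.307,0.6],[-24,38.8,-2.4,0,0,-0.307,0.6],[-24,38.8,-2.4,0,0,-0.307,0.6],[-24,38.8,-2.4,0,0,-0.307,0.6],[-24,38.8,-2.4,0,0,-0.307,0.6],[-24,38.8,-2.4,0,0,-0.307,0.6],[-24,38.8,-2.4,0,0,-0.307,0.6],[-24,38.8,-2.4,0,0,-0.307,0.6],[-24,38.8,-2.4,0,0,-0.307,0.6],[-24,38.8,-2.4,0,0,-0.307,0.6],[-24,38.8,-2.4,0,0,-0.307,0.6],[-24,38.8,-2.4,0,0,-0.307,0.6],[-24,38.8,-2.4,0,0,-0.307,0.6],[-24,38.8,-2.4,0,0,-0.307,0.6]]]'
python3 - <<'E'
from meas import *
s=grab("side","pics/side26.png"); t=grab("top","pics/top26.png")
for n,f,rois,th in(("t",t,dict(new=(165,195,198,250),a=(198,198,226,250),b=(228,198,256,250)),125),("s",s,dict(new=(222,138,275,162),a=(228,157,282,182),b=(236,173,292,204)),170)):
    for k,roi in rois.items(): print(n,k,show(f,roi,54,th))
for n,f in(("t",t),("s",s)):
    P=cloud(f)
    for lo,hi in((96,110),(64,73)):
        m=(abs(P[...,0]-578)<40)&(abs(P[...,1]+191)<26)&(P[...,2]>lo)&(P[...,2]<hi); print(n,lo,m.sum(),cv2.minEnclosingCircle(P[m][:,:2].astype(np.float32)))
print(show(s,(300,245,372,300),54,168),show(t,(335,180,375,250),54,125))
o=cv2.imread("pics/top0.png"); d=cv2.absdiff(o,t["img"]).max(2); cv2.imwrite("pics/dt.png",np.minimum(d*4,255).astype(np.uint8) if 0 else cv2.convertScaleAbs(d,alpha=3))
E
```

```text
t: 28.7
ee_pos: [211.5, -589.8, 404.3]
eef_rot: [-3.096, -0.529, -0.0]
ft_force: [0.2, -0.7, 0.0]
grip_width: 51.0
t new (array([519.8, 274.7]), array([ 49.9, 109.9]), -0.0229)
t a (array([518.6, 193.1]), array([ 50.3, 109.4]), -0.0311)
t b (array([517.1, 113.4]), array([ 50.5, 109.2]), -0.0195)
s new (array([518.6, 275.1]), array([ 50.5, 111.6]), -0.0478)
s a (array([517.2, 193.8]), array([ 50.1, 110.4]), -0.0451)
s b (array([515.6, 114.1]), array([ 49.9, 110.1]), -0.0344)
t 96 79 ((578.3636474609375, -190.1394805908203), 13.014206886291504)
t 64 92 ((578.0756225585938, -189.3697052001953), 21.422792434692383)
s 96 125 ((576.8309326171875, -190.93214416503906), 13.254451751708984)
s 64 149 ((576.6663208007812, -192.03160095214844), 21.197277069091797)
(array([ 576.4, -190.9]), array([109.5,  47.6]), 0.0292) (array([ 552.1, -192.6]), array([55.5, 47.6]), 0.0283)
```

View pics/top26.png

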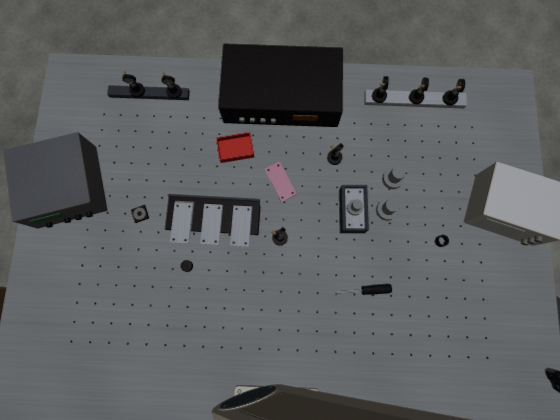

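View pics/dt.png

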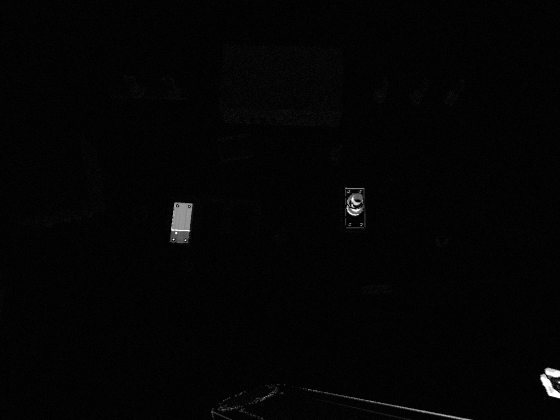

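View pics/side26.png

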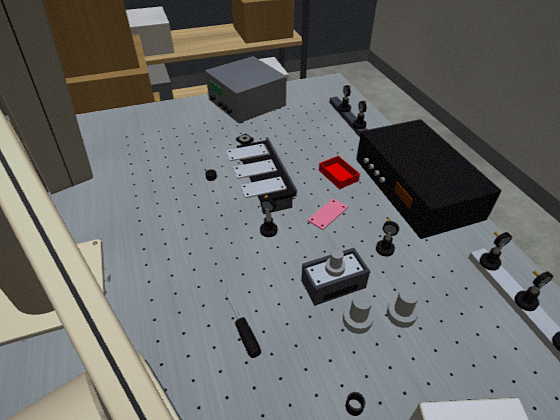

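The difference picture shows changes only at the new shelf plate (182,223) and the tray (355,208), plus the arm itself. The new plate is within about 1.5 mm of the row's spacing and parallel to it. Handing in.

```bash
python3 -c "
from plant import r
print(r.close_job())"
```

```text
the job is handed in; nothing more can be done
None
```

I finished the job and handed it in at about 29 s of robot time. The top plate is in the empty shelf place, and the weight stands back upright on the plate left in the tray.

I lifted the smallest weight and set it upright left of the tray. I then slid the top plate out to about 44 mm overhang, gripped its overhanging end and laid it on the shelf. Last, I put the weight back.

**Last checks**
- **New plate:** its centre was at (519.8, 274.7) in the top camera and (518.6, 275.1) in the side camera. It is in line with the row and parallel to it within the measuring scatter of about 0.02 rad. It sits about 81.5 mm from its neighbour instead of 80 mm.
- **Weight:** it stands upright within about 2 mm of the middle of the lower plate, which did not leave its place.
- **Everything else:** the before/after top picture shows changes only at the new plate, the tray and the arm.

**Did not go as planned**
- On the first slide the tips slipped at about 7 N without moving the plate. At about 12–20 N it followed, but the press rose to about 24 N near the end, above the suggested 15–20 N.
- In the final top-camera check, the weight hid part of the lower plate and spoiled that outline. The plate's position there rests on the side camera alone.

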